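Unhook an axis drive from the control panel's rail and put it up in the spares rack

ROBOT

A 6-joint arm with a two-finger parallel gripper is mounted at the origin on the work surface. World frame = base frame: x ahead of the robot, y to its left, z up, the work surface at z = 0. Lengths are in m, angles in rad, forces in N, time in s.
With the tool pointing down it reaches from about 0.35 to 0.85 m from the base axis. Payload 8.1 kg.
Tool frame: the origin (TCP) lies between the finger pads; the fingertips stand 14 mm ahead of it and the grasp point (between the pads) lies 5 mm behind it; z points along the fingers, y is the direction in which the jaws open and shut (so a half turn about z gives the same grasp; the last joint's range is limited). The gripper opens to 93 mm and grips with 3 to 60 N. Pads are 15 mm wide; open, the fingers measure 128 mm over their backs; the gripper's body (75 mm by 188 mm) begins 65 mm behind the grasp point.
Start: joints at [1.194, 0.13, 1.488, -0, 1.523, -0.085], TCP at [0.173, 0.575, 0.233] pointing down, gripper open.
Joint ranges: [-2.96, 2.96], [-0.89, 2.26], [0.02, 2.5], [-1.34, 4.48], [0, 2.73], [-2.66, 2.66]. Speed limits (rad/s): [2.39, 2.39, 2.79, 3.14, 3.14, 3.14].

INTERFACE

Orientations are given as a rotation vector (axis times angle).
In Python, from plant import robot gives the robot as it stands.
- The arm moves only by the tool step_arm, never from a script. Its argument "targets" is a list of rows, each an object of numbers: "tx", "ty", "tz": the shift along the tool's x, y, z in mm; "ax", "ay", "az": the turn, a rotation vector about the tool's x, y, z in rad; "grip": the closure in counts, from 0 (fully open) to 255 (shut). In form: [{"tx": .., "ty": .., "tz": .., "ax": .., "ay": .., "az": .., "grip": ..}, ...]. A call has 1 to 20 rows; each row shifts and turns the commanded pose from where the row before left it, along the tool's axes as they then stand; what a row does not reach is not made up. A row lasts 1/10 s, in which the tool goes at most 50 mm and 8.59 degrees, less where a joint would pass 70% of its speed; a pose out of reach is approached as far as the arm can. A call with a gripper value outside its range is refused whole. The fingers move at their own pace and stop on an object; "squeeze" is the grip in N (left out, the last holds). Time passes only in rows, so rows that do not move let the fingers close. It gives the time, the measured TCP pose, the force and the opening at its end, in the units of the state.
- robot.read_state(): the state, without advancing time (a new reading comes with each control period).
- robot.read_camera(name): name is "scene" or "side" or "wrist"; returns a dict with "frame" (420x560x3 uint8, blue, green, red), "fx", "fy", "cx", "cy" (pixels), "R" (3x3) and "t" (3): a world point X has camera coordinates R X + t. Camera axes: x right, y down, z forward; pixel columns grow to the right and rows downward; lengths in m; the calibration is good to about 2 mm. A picture is of the moment at which its call begins. There is no depth.
- robot.close_job(): hands the job in, once; it reports no verdict.
The state is a dict: "t": time; "q": joint angles; "dq": joint speeds; "joint_torque": joint torques, N m; "tool_pos": TCP position; "orientation": TCP orientation; "force": force on the tool from outside, world axes, zero at the start; "wrist_torque": the same for the moment, N m; "opening": finger opening in m.
Only numpy, scipy, OpenCV 4.12 (cv2) and the standard library are available. Lean on these libraries where they do the work, as an engineer would, in place of code of your own. Each camera call takes 0.05 s, during which the arm holds its last target.

TASK

The wires are already off the axis drive, the middle-sized of the three modules hung on the control panel's rail: swing its lower end out and up, lift its lip off the rail's upper edge, stand it upright on the black mat and let go of it. Then take it again from front to back (the rack leaves no room at its sides) and stand it all the way down in the free middle slot of the spares rack, in line with the wires, with its terminal front to the rack's open front. Set it down both times without letting it drop or tip over, and leave the other modules and tools where they are.

Things in the scene. Friction and masses are not known exactly. Their poses are not given: they have to be found in the camera images.
- drive: the axis drive: the middle-sized one (40 mm wide) of three modules hung on the rail by their own weight, about 0.35 kg. Black plastic case 56 deep (x -28 to 28), 40 wide (y), 115 tall (z 0 to 115); its front (-x) has an aluminium plate and two rows of terminals. Origin: middle of the case's underside; x from front to back, z up. Smooth sides; flat back above the lip (z 64 to 115).
- lip (a point): under the middle of the lip on the drive's back, on the rail's upper edge (drive x 33.5, z 60). The lip is 4 mm thick, spans x 28 to 38.5 and ends in a nib (x 35 to 38.5) turned down 6 mm behind the edge; it stops a straight pull. Tilting binds it unless the lip is eased 2 to 3 mm back (4 mm of play); it binds for good at 0.5 rad. Tilted, it must rise 12 mm to clear the edge.
- toe (a point): middle of the top of the toe on the drive's back (drive x 36, z 7.5): 5 mm thick, x 28 to 39.5. It lies 2.5 mm below the rail's lower edge, so the drive cannot be lifted straight up; swinging the lower end some 0.2 rad out to the front, about the rail's upper edge, frees it. Above it a 4 mm pad (z 12 to 22) rests on the rail, so the case's back hangs 4 mm in front of the rail.
- front (a point): middle of the drive's front face (drive x -28, z 57.5).
- panel: fixed control panel: an aluminium plate 370 wide (y), top 205 mm above the bench. Origin on the bench under the middle of the plate's front face (x = 0), front to -x, z up. Below the rail a grey wiring duct stands out to x -35, z 21 to 66. Modules hang at y -90, 0 and 90 in any order, undersides 85 mm above the bench, upright; only 18 mm lie between their backs and the plate.
- rail_edge (a point): middle of the upper front edge of the panel's steel hat rail, axes as the panel's (panel x -14, y 0, z 145). The rail runs along y; its front face is 50 mm tall (z 95 to 145); its upper and lower rims are plates 3 mm thick and 12 tall with 11 mm of free room behind.
- mat: fixed black rubber antistatic mat on the bench, 180 (x) x 160 (y) x 3 mm, always clear of things. Origin: the middle of its underside.
- rack: fixed spares rack: brown wooden base 120 (x) x 190 (y) x 8 mm with four upright dividers of 6 mm bent wire, 74 mm long in x, 113 tall above the bench, at y -78, -26, 26, 78, which leave three slots 46 mm wide. The outer ones hold spares, the middle one is free. A strip along the back (x 52 to 60) is 30 mm tall; the front (-x) is open. Origin: under the middle of the base.
- slot (a point): middle of the floor of the free slot (rack x 0, y 0, z 8), axes as the rack's: x towards the back strip, z up.
- psu: power supply hung on the same rail: a plain aluminium case 56 x 60 x 115 mm with round vent holes, origin at the middle of its underside. Leave it alone.
- relay: slim grey relay hung on the same rail: case 56 x 24 x 90 mm, a clear plug-in relay stands 18 mm out of its front; origin at the middle of its underside. Leave it alone.
- spare_a: spare drive of the same type, standing in an outer slot of the rack; origin at the middle of its underside. Leave it alone.
- spare_b: the other spare drive, standing in the other outer slot of the rack. Leave it alone.
- screwdriver: loose screwdriver, 190 mm long, lying on the bench; origin under its middle, x along it. Leave it alone.
- clamp: loose steel step clamp with its bolt, 90 x 26 mm, 64 mm tall; origin under its middle. Leave it alone.
- cutter_pot: loose clear pot with milling cutters, 62 mm across, about 100 mm tall with the cutters; origin under its middle. Leave it alone.

How it is judged:
By the outcome, as a careful person would: the job done as asked, in the order asked, and still so for the second after the job is handed in, with the robot touching nothing.
It also fails if it takes over 51 s, if anything falls off the work surface, if the arm or the gripper's body presses on something with over 40 N, if the wrist force passes 120 N, or if a joint passes its speed limit or range.

## Working session

There is one attempt and no reset: what is moved stays moved. The work goes in short steps, Python scripts to look and compute and a tool call to move; the robot and the scene stay as the last step left them, time stands still between calls to the robot, and variables do not carry over. Pictures are saved under pics/ and viewed, and the job is handed in when it is done.

Besides the shell and the picture viewer there is one more tool, called as name([rows], argument=value, ...), one row to a line, values as JSON. step_arm: Moves the arm, as the interface text tells. Its arguments: {"type":"object","properties":{"targets":{"type":"array"},"squeeze":{"type":"number"}},"required":["targets"]}

```bash
ls; mkdir -p pics
python3 - <<'E'
from plant import robot
import cv2
s=robot.read_state();print(s)
for n in("scene","side","wrist"):
    c=robot.read_camera(n);cv2.imwrite(f"pics/{n}0.png",c["frame"]);print(n,c["fx"],c["fy"],c["cx"],c["cy"],c["R"],c["t"])
E
```

```text
pics
{'t': 0.0, 'q': array([ 1.19359538e+00,  1.31169380e-01,  1.48925781e+00, -1.30619776e-05,
        1.52300616e+00, -8.53699633e-02]), 'dq': array([ 0.00050775, -0.00078125,  0.00014859,  0.00083671,  0.00065309,
       -0.00074706]), 'joint_torque': array([ 2.19823050e-04, -5.59864318e+01, -4.91738105e+01,  7.67602259e-02,
        3.59794346e-02, -9.35649041e-05]), 'tool_pos': array([0.17238988, 0.57413717, 0.23159432]), 'orientation': array([-4.56721407e-01, -3.10780161e+00,  2.81868460e-03]), 'force': array([-0.0584828 ,  0.41799569,  0.44108144]), 'wrist_torque': array([ 0.03579   ,  0.01300585, -0.0141633 ]), 'opening': 0.09297542513223724}
scene 416.615855955736 416.615855955736 282.3974890824576 202.3571134899803 [[-0.87162469  0.49017024 -0.00187822]
 [ 0.31679111  0.56038826 -0.76525054]
 [-0.37405051 -0.66760627 -0.64372982]] [ 0.48673312 -0.07963279  1.47540839]
side 491.60497388052215 491.60497388052215 275.3776467813811 207.52374865618063 [[ 0.85337622 -0.52126258  0.00586073]
 [-0.33392327 -0.55524099 -0.76171037]
 [ 0.40030523  0.64806848 -0.64789116]] [-0.45953437  0.28515071  1.11849601]
wrist 357.72722191063764 357.72722191063764 282.92987878791706 207.14507105169713 [[ 0.28771263  0.95771559 -0.00151133]
 [ 0.92911891 -0.27873829  0.24298767]
 [ 0.23229182 -0.07131482 -0.9700282 ]] [-0.59897431 -0.02771076  0.38926506]
```

View pics/scene0.png

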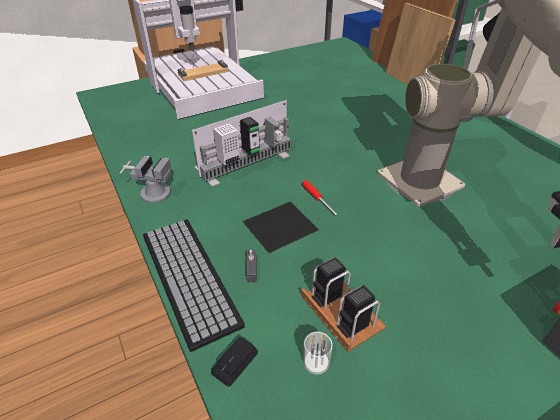

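View pics/side0.png

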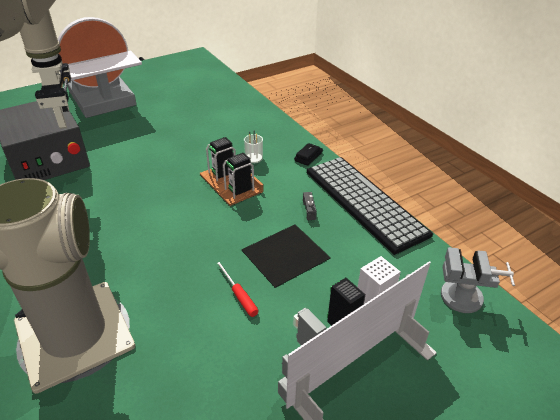

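View pics/wrist0.png

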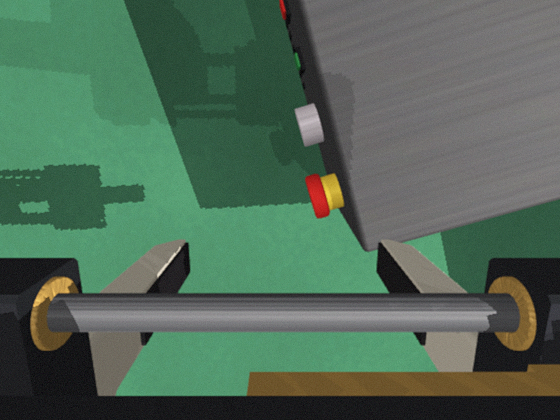

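Scene: panel near (245,140), drive (251,135), mat (281,226), rack (343,312). Side: drive top (346,292), mat (286,255), rack (232,183). I'll zoom in for corners.

```bash
cat > h.py <<'E'
import numpy as np, cv2, json
from scipy.spatial.transform import Rotation as Ro
from plant import robot
def cam(n,save=None):
    c=robot.read_camera(n)
    if save: cv2.imwrite(f"pics/{save}.png",c["frame"])
    c['R']=np.array(c['R']);c['t']=np.array(c['t']);return c
def ray(c,p):
    d=np.array([(p[0]-c['cx'])/c['fx'],(p[1]-c['cy'])/c['fy'],1.]);o=-c['R'].T@c['t'];d=c['R'].T@d
    return o,d/np.linalg.norm(d)
def onz(c,p,z):
    o,d=ray(c,p);return o+d*(z-o[2])/d[2]
def tri(c1,p1,c2,p2):
    o1,d1=ray(c1,p1);o2,d2=ray(c2,p2)
    A=np.stack([d1,-d2],1);s=np.linalg.lstsq(A,o2-o1,rcond=None)[0]
    a=o1+s[0]*d1;b=o2+s[1]*d2;return (a+b)/2,np.linalg.norm(a-b)
def proj(c,X):
    x=c['R']@np.array(X)+c['t'];return np.array([c['fx']*x[0]/x[2]+c['cx'],c['fy']*x[1]/x[2]+c['cy']])
def crop(f,x0,y0,x1,y1,k,name):
    im=cv2.resize(f[y0:y1,x0:x1],None,fx=k,fy=k,interpolation=cv2.INTER_CUBIC)
    for x in range((x0+9)//10*10,x1,10):
        cv2.line(im,((x-x0)*k,0),((x-x0)*k,6 if x%50 else 16),(0,0,255),1)
        if x%20==0: cv2.putText(im,str(x),((x-x0)*k+2,14),0,.4,(0,0,255),1)
    for y in range((y0+9)//10*10,y1,10):
        cv2.line(im,(0,(y-y0)*k),(6 if y%50 else 16,(y-y0)*k),(0,0,255),1)
        if y%20==0: cv2.putText(im,str(y),(8,(y-y0)*k+4),0,.4,(0,0,255),1)
    cv2.imwrite(f"pics/{name}.png",im)
E
python3 - <<'E'
from h import *
s=cam("scene");d=cam("side")
crop(s['frame'],185,90,305,190,6,"s_panel");crop(d['frame'],270,240,450,400,4,"d_panel")
crop(s['frame'],290,240,400,370,5,"s_rack");crop(d['frame'],190,120,290,220,6,"d_rack")
for n,c in(("s",s),("d",d)):
    g=c['frame'].astype(int); m=((g.max(2)<60)).astype(np.uint8)*255
    m=cv2.morphologyEx(m,cv2.MORPH_OPEN,np.ones((3,3)))
    cs,_=cv2.findContours(m,0,2)
    for k in cs:
        M=cv2.moments(k)
        if M['m00']<800: continue
        q=cv2.approxPolyDP(k,4,True)[:,0]
        print(n,M['m00'],M['m10']/M['m00'],M['m01']/M['m00'],len(q))
        if len(q)==4:
            P=[onz(c,p,.003)for p in q];print(np.round(P,4).tolist(),[round(np.linalg.norm(P[i]-P[i-1]),4)for i in range(4)])
E
```

```text
s 1116.0 233.80212066905614 361.22028076463556 4
[[0.8162, 0.2619, 0.003], [0.907, 0.2973, 0.003], [0.8952, 0.3487, 0.003], [0.8057, 0.3153, 0.003]] [np.float64(0.0545), np.float64(0.0975), np.float64(0.0528), np.float64(0.0956)]
s 1926.5 279.6119041439571 226.30668742970843 4
[[0.4633, -0.1178, 0.003], [0.6329, -0.1071, 0.003], [0.63, 0.0421, 0.003], [0.461, 0.0368, 0.003]] [np.float64(0.1546), np.float64(0.1699), np.float64(0.1492), np.float64(0.1692)]
d 2833.5 284.937533086289 255.08234809717072 4
[[0.6292, 0.0417, 0.003], [0.4571, 0.0338, 0.003], [0.4613, -0.1198, 0.003], [0.6332, -0.1114, 0.003]] [np.float64(0.1531), np.float64(0.1723), np.float64(0.1536), np.float64(0.1721)]
d 1079.5 365.4603983325614 217.9666512274201 5
d 2998.5 47.70407425935189 155.3462842532377 5
```

View pics/s_panel.png

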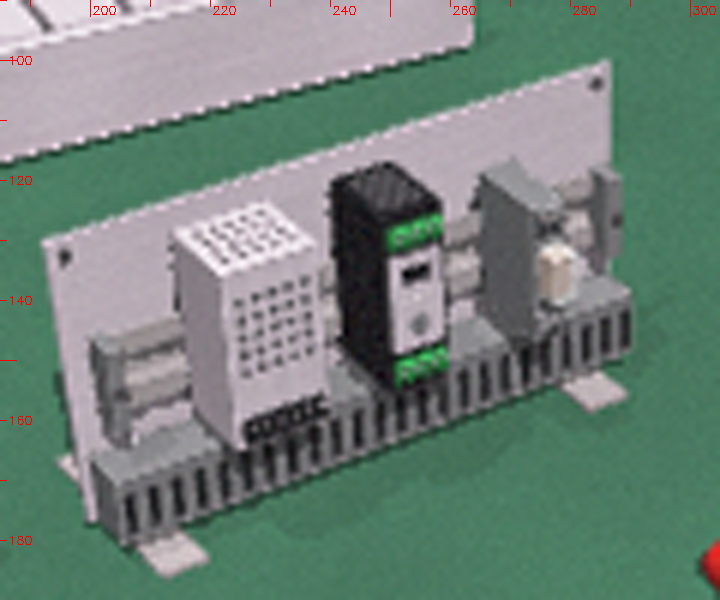

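View pics/d_panel.png

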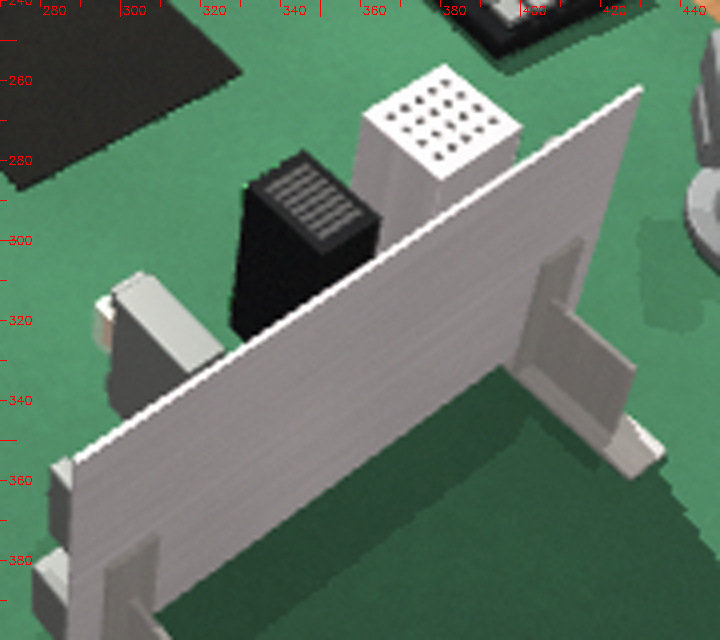

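View pics/s_rack.png

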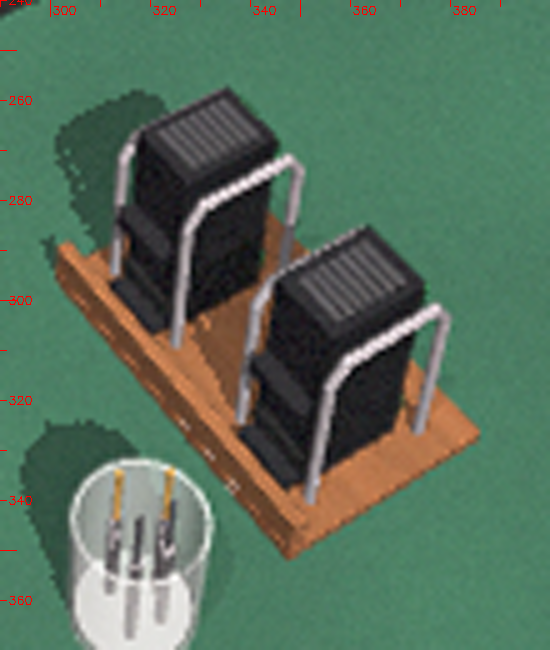

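View pics/d_rack.png

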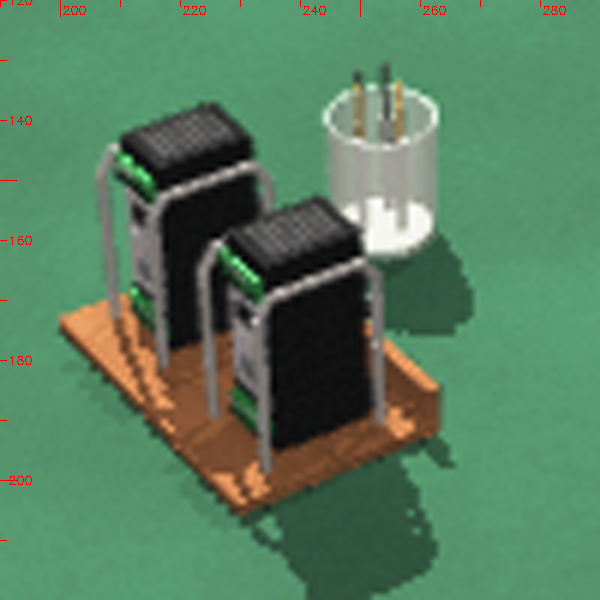

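Run:
```python
from h import *
s=cam("scene");d=cam("side")
np.set_printoptions(precision=4,suppress=True)
print("plate TL",tri(s,(192.3,130),d,(430,261.8)),"TR",tri(s,(286.7,100.3),d,(288.8,355)))
print("s z",onz(s,(192.3,130),.205),onz(s,(286.7,100.3),.205),"d",onz(d,(430,261.8),.205),onz(d,(288.8,355),.205))
print("drive top side");
for p in((332.5,286.8),(345.8,278),(365,294.2),(350.5,303)):print(onz(d,p,.2))
print("drive top scene")
f=lambda x,y:(185+x/6,90+y/6)
for p in((332,178),(388,162),(441,210),(386,228)):print(onz(s,f(*p),.2))
g=lambda x,y:(290+x/5,240+y/5);h=lambda x,y:(190+x/6,120+y/6)
print("rack s right z8",onz(s,g(480,433),.008),"back corners z30",onz(s,g(68,243),.03),onz(s,g(303,525),.03))
print("rack d front corners z8",onz(d,h(60,322),.008),onz(d,h(243,508),.008),"back z30",onz(d,h(440,386),.03))
print("s spare tops z123")
for p in((138,133),(228,90),(277,145),(190,185)):print(onz(s,g(*p),.123))
for p in((272,287),(367,228),(424,282),(330,335)):print(onz(s,g(*p),.123))
print("d spare tops")
for p in((117,150),(210,104),(252,148),(158,190)):print(onz(d,h(*p),.123))
for p in((220,245),(318,198),(362,243),(265,295)):print(onz(d,h(*p),.123))
```

```text
plate TL (array([ 0.679 , -0.3778,  0.2051]), np.float64(0.0010004150158561683)) TR (array([ 0.3112, -0.4107,  0.2047]), np.float64(0.0034539298141760557))
s z [ 0.6786 -0.3774  0.205 ] [ 0.3101 -0.4092  0.205 ] d [ 0.6796 -0.3778  0.205 ] [ 0.3126 -0.4117  0.205 ]
drive top side
[ 0.4705 -0.3246  0.2   ]
[ 0.507  -0.3199  0.2   ]
[ 0.5134 -0.3722  0.2   ]
[ 0.476  -0.3747  0.2   ]
drive top scene
[ 0.5118 -0.371   0.2   ]
[ 0.4764 -0.3721  0.2   ]
[ 0.4748 -0.3089  0.2   ]
[ 0.5097 -0.3062  0.2   ]
rack s right z8 [0.4997 0.4084 0.008 ] back corners z30 [0.6232 0.2266 0.03  ] [0.6139 0.4158 0.03  ]
rack d front corners z8 [0.4989 0.3973 0.008 ] [0.5113 0.2103 0.008 ] back z30 [0.63   0.2204 0.03  ]
s spare tops z123
[0.6    0.2478 0.123 ]
[0.5461 0.2463 0.123 ]
[0.546 0.287 0.123]
[0.5962 0.2869 0.123 ]
[0.5972 0.3538 0.123 ]
[0.5394 0.3482 0.123 ]
[0.5359 0.3852 0.123 ]
[0.5902 0.3874 0.123 ]
d spare tops
[0.5286 0.368  0.123 ]
[0.5884 0.3824 0.123 ]
[0.5879 0.3346 0.123 ]
[0.5304 0.325  0.123 ]
[0.5351 0.2669 0.123 ]
[0.595  0.2781 0.123 ]
[0.5948 0.2331 0.123 ]
[0.5346 0.2193 0.123 ]
```

```bash
cat >> h.py <<'E'
def tool():
    s=robot.read_state();return np.array(s['tool_pos']),Ro.from_rotvec(s['orientation']).as_matrix(),s
def Rt(psi,tilt=0.):
    # tool down with tool-x heading psi ; tilt: rotation of tool about tool y
    R=np.array([[np.cos(psi),np.sin(psi),0],[np.sin(psi),-np.cos(psi),0],[0,0,-1.]])
    return R@Ro.from_rotvec([0,tilt,0]).as_matrix()
def plan(p0,R0,goals,mm=45.,rad=.13,dec=0):
    """goals: (pos,R). prints rows"""
    for p,R in goals:
        p=np.array(p,float);dp=np.linalg.norm(p-p0)*1000
        w=Ro.from_matrix(R0.T@R).as_rotvec();n=int(max(np.ceil(dp/mm),np.ceil(np.linalg.norm(w)/rad),1))
        pp,RR=p0,R0;last=None
        for i in range(1,n+1):
            Rn=R0@Ro.from_rotvec(w*i/n).as_matrix();pn=p0+(p-p0)*i/n
            a=RR.T@(pn-pp)*1000;b=Ro.from_matrix(RR.T@Rn).as_rotvec()
            print(json.dumps(dict(zip(("tx","ty","tz","ax","ay","az"),[round(float(v),1) for v in a]+[round(float(v),3) for v in b]))))
            pp,RR=pn,Rn
        print("--",n);p0,R0=p,R
E
python3 - <<'E'
from h import *
np.set_printoptions(precision=4,suppress=True)
p,R,s=tool();c=cam("wrist")
o=-c['R'].T@c['t'];print(R.T@(o-p),R.T@c['R'].T)
print(R)
Rn=Rt(np.pi/2+.0) ; 
# target psi ~1.637 over rack, view point
for psi in(1.637,):
  plan(p,R,[((.49,.31,.33),Rt(psi))])
E
```

```text
[ 0.0676 -0.0002 -0.1517] [[-0.     -0.97   -0.2431]
 [ 1.     -0.0001  0.0002]
 [-0.0002 -0.2431  0.97  ]]
[[-0.9577  0.2877 -0.0002]
 [ 0.2877  0.9577 -0.0004]
 [ 0.     -0.0005 -1.    ]]
{"tx": -38.0, "ty": -16.2, "tz": -9.8, "ax": -0.0, "ay": 0.0, "az": 0.121}
{"tx": -39.7, "ty": -11.5, "tz": -9.8, "ax": -0.0, "ay": 0.0, "az": 0.121}
{"tx": -40.8, "ty": -6.6, "tz": -9.8, "ax": -0.0, "ay": 0.0, "az": 0.121}
{"tx": -41.3, "ty": -1.6, "tz": -9.8, "ax": -0.0, "ay": 0.0, "az": 0.121}
{"tx": -41.2, "ty": 3.4, "tz": -9.8, "ax": -0.0, "ay": 0.0, "az": 0.121}
{"tx": -40.5, "ty": 8.3, "tz": -9.8, "ax": -0.0, "ay": 0.0, "az": 0.121}
{"tx": -39.2, "ty": 13.2, "tz": -9.8, "ax": -0.0, "ay": 0.0, "az": 0.121}
{"tx": -37.3, "ty": 17.8, "tz": -9.8, "ax": -0.0, "ay": 0.0, "az": 0.121}
{"tx": -34.8, "ty": 22.2, "tz": -9.8, "ax": -0.0, "ay": 0.0, "az": 0.121}
{"tx": -31.9, "ty": 26.3, "tz": -9.8, "ax": -0.0, "ay": 0.0, "az": 0.121}
-- 10
```

Run:
```python
from h import *
p,R,s=tool()
plan(p,R,[((.565,.25,.33),Rt(1.637))],mm=48,rad=.145)
```

```text
{"tx": -42.7, "ty": -18.0, "tz": -8.9, "ax": -0.0, "ay": 0.0, "az": 0.11}
{"tx": -44.4, "ty": -13.2, "tz": -8.9, "ax": -0.0, "ay": 0.0, "az": 0.11}
{"tx": -45.6, "ty": -8.2, "tz": -8.9, "ax": -0.0, "ay": 0.0, "az": 0.11}
{"tx": -46.2, "ty": -3.2, "tz": -8.9, "ax": -0.0, "ay": 0.0, "az": 0.11}
{"tx": -46.3, "ty": 1.9, "tz": -8.9, "ax": -0.0, "ay": 0.0, "az": 0.11}
{"tx": -45.8, "ty": 7.0, "tz": -8.9, "ax": -0.0, "ay": 0.0, "az": 0.11}
{"tx": -44.7, "ty": 12.0, "tz": -8.9, "ax": -0.0, "ay": 0.0, "az": 0.11}
{"tx": -43.1, "ty": 16.9, "tz": -8.9, "ax": -0.0, "ay": 0.0, "az": 0.11}
{"tx": -41.0, "ty": 21.5, "tz": -8.9, "ax": -0.0, "ay": 0.0, "az": 0.11}
{"tx": -38.4, "ty": 25.9, "tz": -8.9, "ax": -0.0, "ay": 0.0, "az": 0.11}
{"tx": -35.3, "ty": 29.9, "tz": -8.9, "ax": -0.0, "ay": 0.0, "az": 0.11}
-- 11
```

step_arm([
  {"tx": -43,"ty": -18,"tz": -9,"az": 0.11},
  {"tx": -44,"ty": -13,"tz": -9,"az": 0.11},
  {"tx": -46,"ty": -8,"tz": -9,"az": 0.11},
  {"tx": -46,"ty": -3,"tz": -9,"az": 0.11},
  {"tx": -46,"ty": 2,"tz": -9,"az": 0.11},
  {"tx": -46,"ty": 7,"tz": -9,"az": 0.11},
  {"tx": -45,"ty": 12,"tz": -9,"az": 0.11},
  {"tx": -43,"ty": 17,"tz": -9,"az": 0.11},
  {"tx": -41,"ty": 22,"tz": -9,"az": 0.11},
  {"tx": -38,"ty": 26,"tz": -9,"az": 0.11},
  {"tx": -35,"ty": 30,"tz": -9,"az": 0.11},
  {"tx": 0},
  {"tx": 0},
])

```text
schema error: expected keys tx, ty, tz, ax, ay, az, grip
```

Run:
```python
from h import *
p,R,s=tool();print(p,R,s['t'])
c=cam("wrist","w_rack")
c2=cv2.resize(c['frame'],None,fx=1.42,fy=1.42);cv2.imwrite("pics/w_rack_b.png",c2)
np.savez("w_rack.npz",**c)
```

```text
[0.17253833 0.5745878  0.23250612] [[-9.57735443e-01  2.87650498e-01 -1.09026536e-04]
 [ 2.87650515e-01  9.57735421e-01 -2.09568503e-04]
 [ 4.41360910e-05 -2.32072722e-04 -9.99999972e-01]] 0.4
```

View pics/w_rack_b.png

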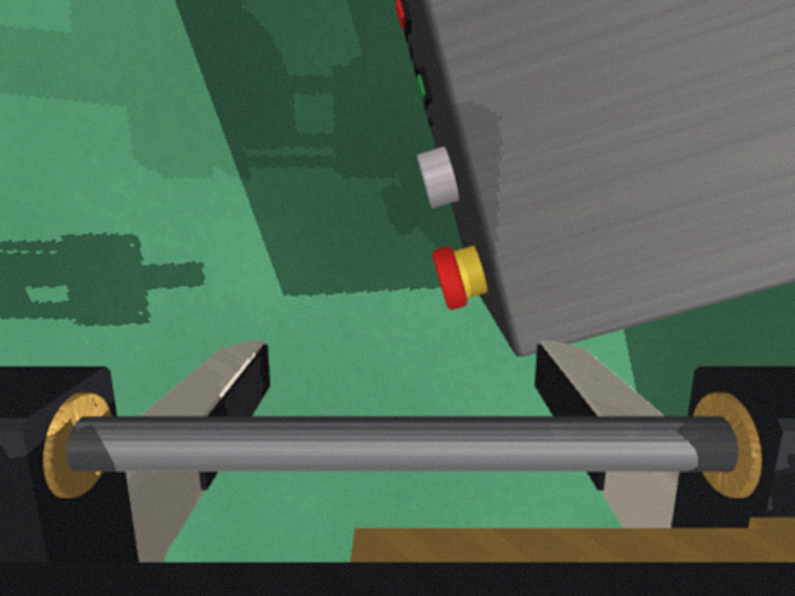

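The call was refused (all keys are needed); the picture still shows the start view with the machine box. I'll resend with all the keys.

step_arm([
  {"tx": -43,"ty": -18,"tz": -9,"ax": 0,"ay": 0,"az": 0.11,"grip": 0},
  {"tx": -44,"ty": -13,"tz": -9,"ax": 0,"ay": 0,"az": 0.11,"grip": 0},
  {"tx": -46,"ty": -8,"tz": -9,"ax": 0,"ay": 0,"az": 0.11,"grip": 0},
  {"tx": -46,"ty": -3,"tz": -9,"ax": 0,"ay": 0,"az": 0.11,"grip": 0},
  {"tx": -46,"ty": 2,"tz": -9,"ax": 0,"ay": 0,"az": 0.11,"grip": 0},
  {"tx": -46,"ty": 7,"tz": -9,"ax": 0,"ay": 0,"az": 0.11,"grip": 0},
  {"tx": -45,"ty": 12,"tz": -9,"ax": 0,"ay": 0,"az": 0.11,"grip": 0},
  {"tx": -43,"ty": 17,"tz": -9,"ax": 0,"ay": 0,"az": 0.11,"grip": 0},
  {"tx": -41,"ty": 22,"tz": -9,"ax": 0,"ay": 0,"az": 0.11,"grip": 0},
  {"tx": -38,"ty": 26,"tz": -9,"ax": 0,"ay": 0,"az": 0.11,"grip": 0},
  {"tx": -35,"ty": 30,"tz": -9,"ax": 0,"ay": 0,"az": 0.11,"grip": 0},
  {"tx": 0,"ty": 0,"tz": 0,"ax": 0,"ay": 0,"az": 0,"grip": 0},
  {"tx": 0,"ty": 0,"tz": 0,"ax": 0,"ay": 0,"az": 0,"grip": 0},
])

```text
t: 1.75
tool_pos: [0.5673, 0.2511, 0.3315]
orientation: [-2.145, -2.295, 0.0]
force: [-0.4, 0.5, 0.4]
opening: 0.0932
```

Run:
```python
from h import *
p,R,s=tool();print(p,R,s['t'])
c=cam("wrist","w_rack1")
c2=cv2.resize(c['frame'],None,fx=1.42,fy=1.42);cv2.imwrite("pics/w_rack1_b.png",c2)
np.savez("w_rack.npz",**c)
```

```text
[0.56728159 0.25111004 0.33145846] [[-6.75087783e-02  9.97718605e-01 -3.87180796e-04]
 [ 9.97718645e-01  6.75088737e-02  2.38869732e-04]
 [ 2.64462915e-04 -3.70171696e-04 -9.99999897e-01]] 1.75
```

View pics/w_rack1_b.png

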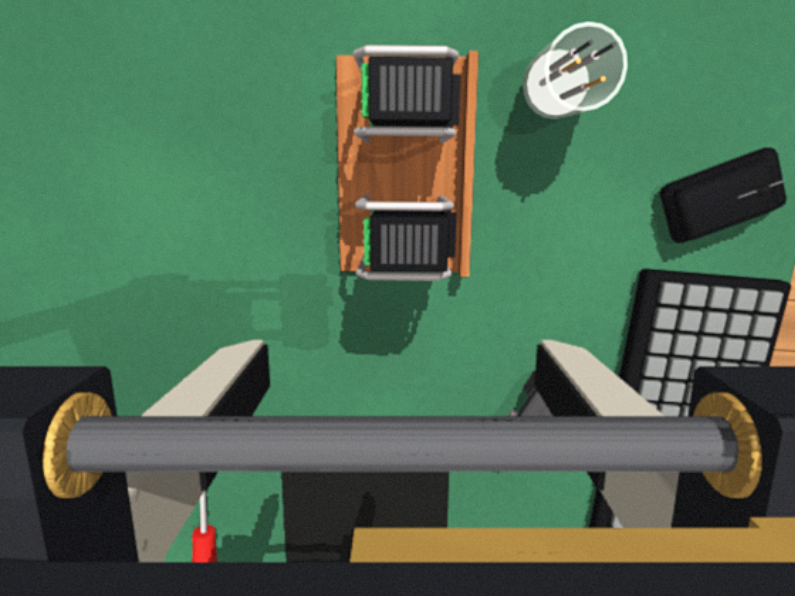

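Run:
```python
from h import *
c=dict(np.load("w_rack.npz"))
crop(c['frame'],225,25,345,122,6,"w_rack1_c1");crop(c['frame'],225,110,345,207,6,"w_rack1_c2")
```

```text
(no output)
```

View pics/w_rack1_c1.png

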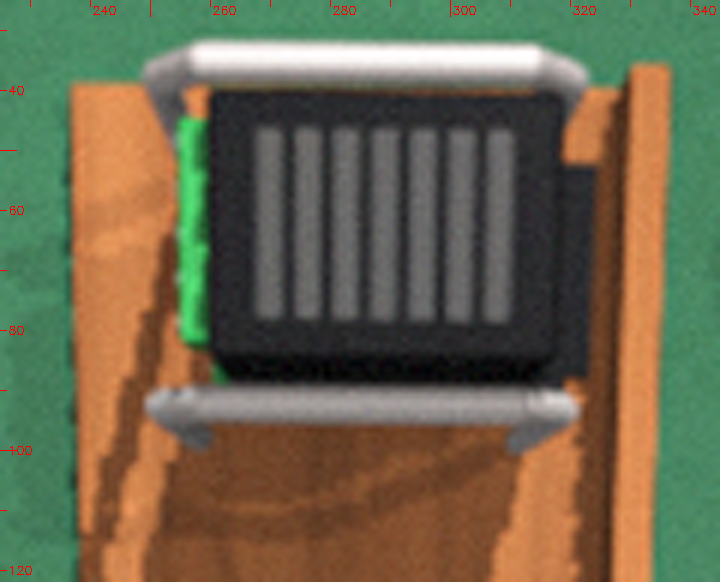

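View pics/w_rack1_c2.png

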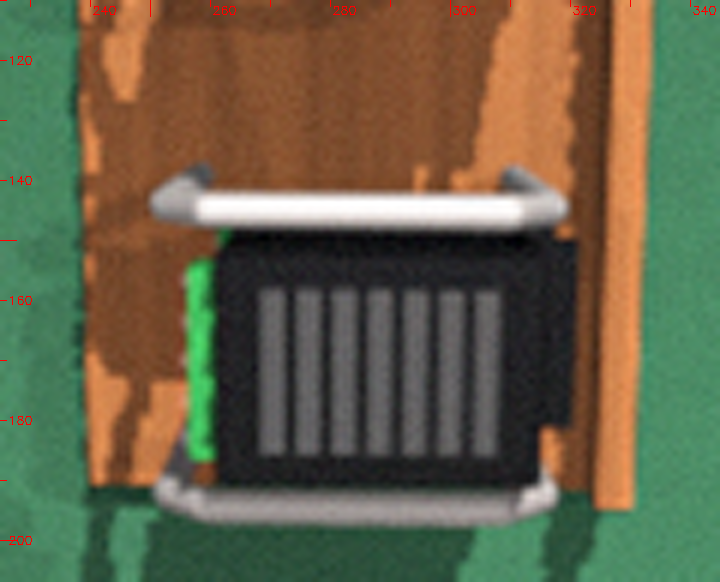

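Run:
```python
from h import *
np.set_printoptions(precision=4,suppress=True)
c=dict(np.load("w_rack.npz"))
A=onz(c,(285.3,92.3),.11);B=onz(c,(284.7,145.0),.11);A2=onz(c,(225+365/6,25+64/6),.11);B2=onz(c,(225+355/6,110+507/6),.11)
print(A2,A,B,B2,(A+B)/2,np.linalg.norm(A-B))
F1=onz(c,(237,39.2),.008);F2=onz(c,(239.7,191),.008);K1=onz(c,(336.7,36.2),.03);K2=onz(c,(330.8,194.7),.03)
print(F1,F2,np.linalg.norm(F1-F2),K1,K2,np.linalg.norm(K1-K2),(F1+F2+K1+K2)/4)
for a,b in((A2,B2),(F1,F2),(K1,K2)): v=(a-b);print("yaw",np.arctan2(-v[0],v[1]))
print("depth",np.linalg.norm((F1+F2)/2-(K1+K2)/2))
# spare tops
for q in(((208,92),(562,95),(555,352),(213,352)),):
  P=[onz(c,(225+x/6,25+y/6),.123) for x,y in q];print(np.array(P))
P=[onz(c,(225+x/6,110+y/6),.123) for x,y in((218,235),(548,240),(540,485),(220,485))];print(np.array(P))
m=[onz(c,p,.003) for p in((199,397),(316,397))];print("mat?",m)
```

```text
[0.5597 0.3942 0.11  ] [0.5628 0.3425 0.11  ] [0.5657 0.2907 0.11  ] [0.5687 0.2387 0.11  ] [0.5642 0.3166 0.11  ] 0.05182170966607957
[0.4996 0.4071 0.008 ] [0.5102 0.2178 0.008 ] 0.18960163858385126 [0.6184 0.4141 0.03  ] [0.6304 0.2255 0.03  ] 0.18892681654235563 [0.5647 0.3161 0.019 ]
yaw 0.058038516180904234
yaw 0.055621185598780494
yaw 0.06348771527750817
depth 0.12175084658562549
[[0.5358 0.386  0.123 ]
 [0.5905 0.3892 0.123 ]
 [0.5929 0.3515 0.123 ]
 [0.5385 0.3478 0.123 ]]
[[0.5426 0.286  0.123 ]
 [0.5974 0.2889 0.123 ]
 [0.5998 0.2474 0.123 ]
 [0.5452 0.2437 0.123 ]]
mat? [array([ 0.4576, -0.1224,  0.003 ]), array([ 0.6438, -0.1098,  0.003 ])]
```

step_arm([
  {"tx": -46,"ty": -9,"tz": -4,"ax": 0,"ay": 0,"az": 0,"grip": 0},
  {"tx": -46,"ty": -9,"tz": -4,"ax": 0,"ay": 0,"az": 0,"grip": 0},
  {"tx": -46,"ty": -9,"tz": -4,"ax": 0,"ay": 0,"az": 0,"grip": 0},
  {"tx": -46,"ty": -9,"tz": -4,"ax": 0,"ay": 0,"az": 0,"grip": 0},
  {"tx": -46,"ty": -9,"tz": -4,"ax": 0,"ay": 0,"az": 0,"grip": 0},
  {"tx": -46,"ty": -9,"tz": -4,"ax": 0,"ay": 0,"az": 0,"grip": 0},
  {"tx": -46,"ty": -9,"tz": -4,"ax": 0,"ay": 0,"az": 0,"grip": 0},
  {"tx": -46,"ty": -9,"tz": -4,"ax": 0,"ay": 0,"az": 0,"grip": 0},
  {"tx": -46,"ty": -9,"tz": -4,"ax": 0,"ay": 0,"az": 0,"grip": 0},
  {"tx": -46,"ty": -9,"tz": -4,"ax": 0,"ay": 0,"az": 0,"grip": 0},
  {"tx": -46,"ty": -9,"tz": -4,"ax": 0,"ay": 0,"az": 0,"grip": 0},
  {"tx": -46,"ty": -9,"tz": -4,"ax": 0,"ay": 0,"az": 0,"grip": 0},
  {"tx": -46,"ty": -9,"tz": -4,"ax": 0,"ay": 0,"az": 0,"grip": 0},
  {"tx": -5,"ty": 0,"tz": 0,"ax": 0,"ay": 0,"az": -0.022,"grip": 0},
  {"tx": 0,"ty": 0,"tz": 0,"ax": 0,"ay": 0,"az": 0,"grip": 0},
  {"tx": 0,"ty": 0,"tz": 0,"ax": 0,"ay": 0,"az": 0,"grip": 0},
])

```text
t: 3.4
tool_pos: [0.4921, -0.3558, 0.3835]
orientation: [-2.116, -2.322, -0.001]
force: [0.7, 0.6, 0.3]
opening: 0.0932
```

Run:
```python
from h import *
p,R,s=tool();print(p,np.arctan2(R[1,0],R[0,0]),s['t'])
c=cam("wrist","w_pan")
c2=cv2.resize(c['frame'],None,fx=1.42,fy=1.42);cv2.imwrite("pics/w_pan_b.png",c2)
np.savez("w_pan.npz",**c)
```

```text
[ 0.49211626 -0.35582279  0.38352791] 1.663667845997352 3.4
```

View pics/w_pan_b.png

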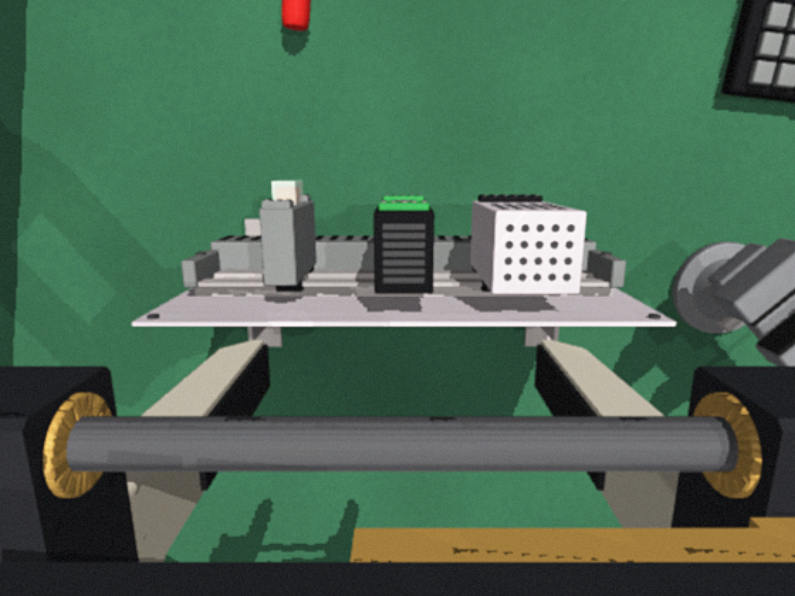

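Run:
```python
from h import *
c=dict(np.load("w_pan.npz"))
crop(c['frame'],240,130,330,235,6,"w_pan_c1");
```

```text
(no output)
```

View pics/w_pan_c1.png

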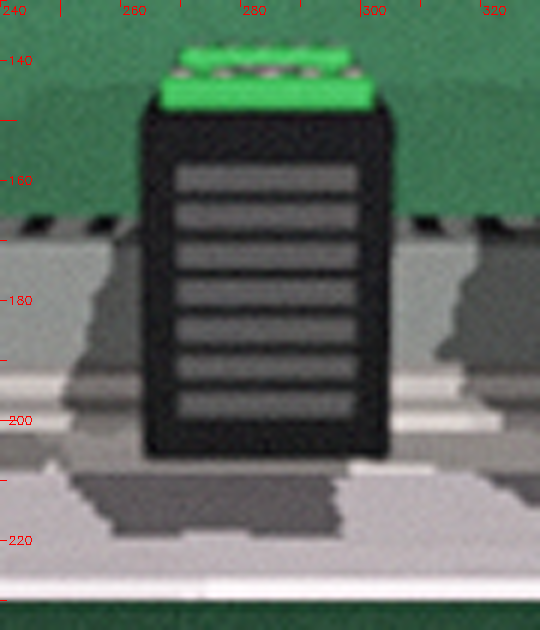

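Run:
```python
from h import *
np.set_printoptions(precision=4,suppress=True)
c=dict(np.load("w_pan.npz"))
Q=[onz(c,p,.2) for p in((263.3,148.2),(305.7,148.2),(304.7,206.3),(264.2,206.3))]
print(np.array(Q));L=lambda a,b:np.linalg.norm(Q[a]-Q[b])
print(L(0,1),L(1,2),L(2,3),L(3,0),np.mean(Q,0))
v=Q[2]-Q[3];print(np.arctan2(v[1],v[0]));v=Q[1]-Q[0];print(np.arctan2(v[1],v[0]))
# plate top front edge
g=cv2.cvtColor(c['frame'],cv2.COLOR_BGR2GRAY)
for x in (110,150,200,284,350,400,450):
  col=g[215:236,x].astype(int);print(x,col.tolist())
```

```text
[[ 0.4697 -0.3181  0.2   ]
 [ 0.5088 -0.3145  0.2   ]
 [ 0.5139 -0.3698  0.2   ]
 [ 0.4749 -0.3734  0.2   ]]
0.039340390642477185 0.05552655485687606 0.0390980969823052 0.05552276697261506 [ 0.4918 -0.344   0.2   ]
0.092667622972149
0.09276599489161871
110 [87, 124, 166, 182, 174, 151, 69, 37, 64, 131, 176, 195, 228, 238, 212, 96, 85, 96, 94, 95, 89]
150 [174, 174, 171, 177, 173, 173, 173, 179, 173, 170, 169, 196, 233, 241, 211, 83, 66, 75, 73, 78, 76]
200 [180, 179, 176, 181, 177, 179, 178, 179, 178, 180, 180, 217, 249, 253, 237, 72, 39, 52, 50, 51, 52]
284 [89, 90, 89, 81, 134, 182, 178, 182, 179, 180, 180, 214, 244, 248, 226, 72, 53, 63, 59, 57, 60]
350 [86, 87, 86, 91, 132, 181, 178, 178, 182, 180, 171, 207, 243, 247, 223, 83, 55, 63, 63, 57, 63]
400 [178, 177, 182, 180, 175, 181, 176, 177, 175, 178, 172, 209, 245, 247, 222, 108, 94, 99, 102, 106, 100]
450 [186, 177, 183, 178, 181, 176, 176, 182, 179, 178, 177, 211, 245, 247, 227, 77, 46, 61, 65, 59, 58]
```

step_arm([
  {"tx": 6,"ty": 1,"tz": 30,"ax": 0,"ay": 0,"az": 0,"grip": 100},
  {"tx": 5,"ty": 0,"tz": 35,"ax": 0,"ay": 0,"az": 0,"grip": 100},
  {"tx": 0,"ty": 0,"tz": 35,"ax": 0,"ay": 0,"az": 0,"grip": 100},
  {"tx": 0,"ty": 0,"tz": 30,"ax": 0,"ay": 0,"az": 0,"grip": 100},
  {"tx": 0,"ty": 0,"tz": 10,"ax": 0,"ay": 0,"az": 0,"grip": 100},
  {"tx": 0,"ty": 0,"tz": 0,"ax": 0,"ay": 0,"az": 0,"grip": 100},
])

```text
t: 4.05
tool_pos: [0.4913, -0.3447, 0.2423]
orientation: [-2.114, -2.32, -0.0]
force: [-1.0, -0.3, 0.2]
opening: 0.0573
```

Run:
```python
from h import *
np.set_printoptions(precision=4,suppress=True)
p,R,s=tool();print(p,np.arctan2(R[1,0],R[0,0]),s['t'],s['opening'])
c=cam("wrist")
crop(c['frame'],150,120,410,340,3,"w_pan2")
np.savez("w_pan2.npz",**c)
```

```text
[ 0.4913 -0.3447  0.2423] 1.6634986158364249 4.05 0.05729517638727817
```

View pics/w_pan2.png

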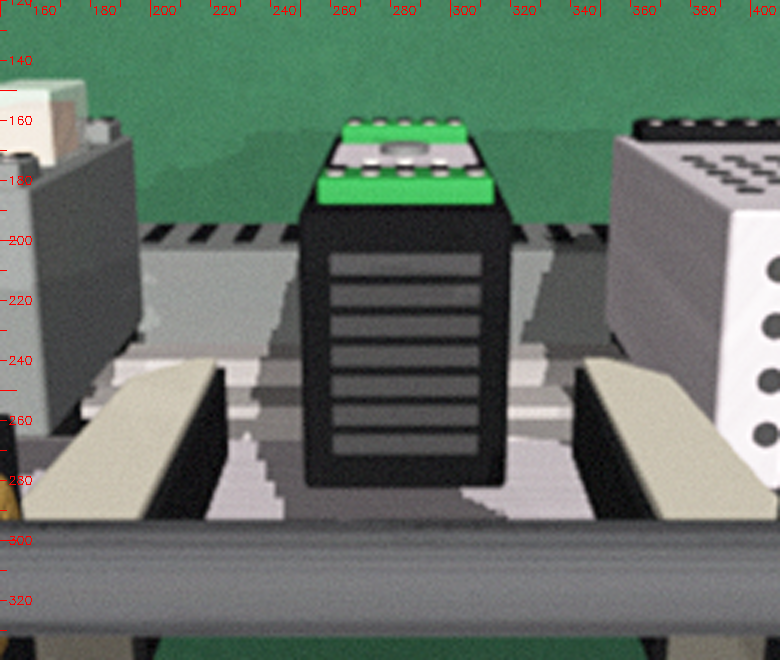

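Run:
```python
from h import *
np.set_printoptions(precision=4,suppress=True)
c=dict(np.load("w_pan2.npz"))
f=lambda x,y:(150+x/3,120+y/3)
Q=[onz(c,f(*p),.2) for p in((301,207),(509,207),(504,486),(306,486))]
print(np.array(Q),np.mean(Q,0),[np.linalg.norm(Q[i]-Q[i-1]) for i in range(4)])
p,R,s=tool();print((R.T@(np.mean(Q,0)-p))*1000)
print("back mid in tool",R.T@((Q[2]+Q[3])/2-p)*1000)
```

```text
[[ 0.4699 -0.3178  0.2   ]
 [ 0.508  -0.3143  0.2   ]
 [ 0.5135 -0.3698  0.2   ]
 [ 0.4748 -0.3734  0.2   ]] [ 0.4915 -0.3438  0.2   ] [np.float64(0.055813971758701925), np.float64(0.038288076072936925), np.float64(0.05579818594935671), np.float64(0.03892378606348964)]
[ 1.9162 -0.1921 44.3676]
back mid in tool [-25.9864  -0.1434  44.3676]
```

step_arm([
  {"tx": 0,"ty": 0,"tz": 15,"ax": 0,"ay": 0,"az": 0,"grip": 100},
  {"tx": 0,"ty": 0,"tz": 22,"ax": 0,"ay": 0,"az": 0,"grip": 100},
  {"tx": 0,"ty": 0,"tz": 22,"ax": 0,"ay": 0,"az": 0,"grip": 100},
  {"tx": 0,"ty": 0,"tz": 15,"ax": 0,"ay": 0,"az": 0,"grip": 100},
  {"tx": 0,"ty": 0,"tz": 8,"ax": 0,"ay": 0,"az": 0,"grip": 100},
  {"tx": 0,"ty": 0,"tz": 0,"ax": 0,"ay": 0,"az": 0,"grip": 100},
  {"tx": 0,"ty": 0,"tz": 0,"ax": 0,"ay": 0,"az": 0,"grip": 100},
])

```text
t: 4.8
tool_pos: [0.4919, -0.347, 0.1626]
orientation: [2.117, 2.319, 0.0]
force: [0.4, -0.2, 0.2]
opening: 0.0566
```

step_arm([
  {"tx": 0,"ty": 0,"tz": 0,"ax": 0,"ay": 0,"az": 0,"grip": 130},
  {"tx": 0,"ty": 0,"tz": 0,"ax": 0,"ay": 0,"az": 0,"grip": 145},
  {"tx": 0,"ty": 0,"tz": 0,"ax": 0,"ay": 0,"az": 0,"grip": 160},
  {"tx": 0,"ty": 0,"tz": 0,"ax": 0,"ay": 0,"az": 0,"grip": 180},
  {"tx": 0,"ty": 0,"tz": 0,"ax": 0,"ay": 0,"az": 0,"grip": 200},
  {"tx": 0,"ty": 0,"tz": 0,"ax": 0,"ay": 0,"az": 0,"grip": 200},
], squeeze=45)

```text
t: 5.4
tool_pos: [0.492, -0.347, 0.1626]
orientation: [2.117, 2.319, 0.0]
force: [0.3, 2.0, 6.3]
opening: 0.0396
```

```bash
cat > swing.py <<'E'
from h import *
def rows(ths,es,ls,P=np.array([-30,0,17.6])):
    # base tool frame coords at theta=0; back=-x, up=-z
    pp=None
    for th,e,l in zip(ths,es,ls):
        R=Ro.from_rotvec([0,th,0]).as_matrix();p=P+R@(-P)+np.array([-e,0,-l])
        if pp is not None:
            d=RR.T@(p-pp);print("tx %.1f tz %.1f ay %.3f"%(d[0],d[2],th-tt))
        pp,RR,tt=p,R,th
    print(p)
E
python3 - <<'E'
from swing import *
rows([0,0,.03,.06,.09,.12,.15,.18,.21,.24],[0,0,.8,1.6,2.4,2.5,2.5,2.5,2.5,2.5],[0]+[1]*9)
E
```

```text
tx 0.0 tz -1.0 ay 0.000
tx -1.3 tz -0.9 ay 0.030
tx -1.3 tz -0.9 ay 0.030
tx -1.3 tz -0.9 ay 0.030
tx -0.6 tz -0.9 ay 0.030
tx -0.5 tz -0.9 ay 0.030
tx -0.5 tz -0.9 ay 0.030
tx -0.5 tz -0.9 ay 0.030
tx -0.5 tz -0.9 ay 0.030
[-7.54342698  0.         -7.62662715]
```

step_arm([
  {"tx": 0,"ty": 0,"tz": -1,"ax": 0,"ay": 0,"az": 0,"grip": 200},
  {"tx": -1.3,"ty": 0,"tz": -0.9,"ax": 0,"ay": 0.03,"az": 0,"grip": 200},
  {"tx": -1.3,"ty": 0,"tz": -0.9,"ax": 0,"ay": 0.03,"az": 0,"grip": 200},
  {"tx": 0,"ty": 0,"tz": 0,"ax": 0,"ay": 0,"az": 0,"grip": 200},
])

```text
t: 5.8
tool_pos: [0.4915, -0.3495, 0.1645]
orientation: [-2.087, -2.284, -0.065]
force: [0.2, 3.4, 4.0]
opening: 0.0395
```

Run:
```python
from h import *
np.set_printoptions(precision=4,suppress=True)
p,R,s=tool();print(p,np.arctan2(R[1,0],R[0,0]),np.arcsin(R[2,0]),R[:,2],s['t'],s['opening'],s['force'],s['wrist_torque'])
```

```text
[ 0.4915 -0.3495  0.1645] 1.660921807949948 0.06300504342638874 [-0.006   0.0627 -0.998 ] 5.8 0.03953867307450284 [0.2319 3.3625 4.0088] [0.4304 0.0565 0.0153]
```

step_arm([
  {"tx": -1.3,"ty": 0,"tz": -0.9,"ax": 0,"ay": 0.03,"az": 0,"grip": 200},
  {"tx": -0.6,"ty": 0,"tz": -0.9,"ax": 0,"ay": 0.03,"az": 0,"grip": 200},
  {"tx": -0.5,"ty": 0,"tz": -0.9,"ax": 0,"ay": 0.03,"az": 0,"grip": 200},
  {"tx": 0,"ty": 0,"tz": 0,"ax": 0,"ay": 0,"az": 0,"grip": 200},
])

```text
t: 6.2
tool_pos: [0.4917, -0.3527, 0.1668]
orientation: [-2.041, -2.233, -0.155]
force: [-1.4, 3.1, 5.0]
opening: 0.0398
```

Run:
```python
from h import *
np.set_printoptions(precision=4,suppress=True)
p,R,s=tool();print(p,np.arctan2(R[1,0],R[0,0]),np.arcsin(R[2,0]),R[:,2],s['t'],s['opening'],s['force'],s['wrist_torque'])
c=cam("wrist")
crop(c['frame'],150,120,410,340,3,"w_sw1")
```

```text
[ 0.4917 -0.3527  0.1668] 1.6605911411636418 0.15193608696609498 [-0.0139  0.1507 -0.9885] 6.2 0.03977181285408652 [-1.4482  3.0642  5.032 ] [ 0.3099  0.2904 -0.0113]
```

View pics/w_sw1.png

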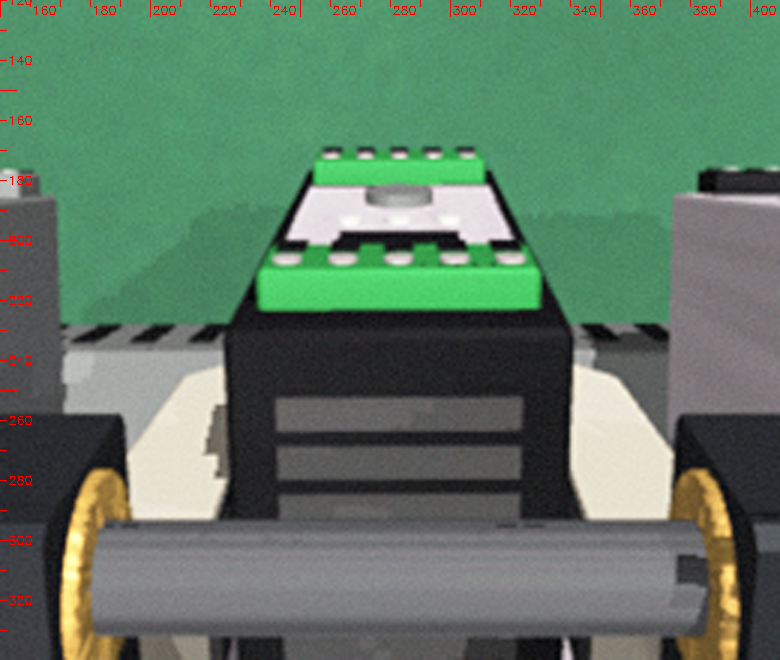

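step_arm([
  {"tx": -0.5,"ty": 0,"tz": -1.1,"ax": 0,"ay": 0.03,"az": 0,"grip": 200},
  {"tx": -0.5,"ty": 0,"tz": -1.1,"ax": 0,"ay": 0.03,"az": 0,"grip": 200},
  {"tx": -0.5,"ty": 0,"tz": -1.1,"ax": 0,"ay": 0.03,"az": 0,"grip": 200},
  {"tx": 0,"ty": 0,"tz": 0,"ax": 0,"ay": 0,"az": 0,"grip": 200},
])

```text
t: 6.65
tool_pos: [0.4917, -0.3544, 0.1693]
orientation: [-1.992, -2.179, -0.242]
force: [-0.7, 0.2, -0.0]
opening: 0.0402
```

Run:
```python
from h import *
np.set_printoptions(precision=4,suppress=True)
p,R,s=tool();print(p,np.arctan2(R[1,0],R[0,0]),np.arcsin(R[2,0]),R[:,2],s['t'],s['opening'],s['force'],s['wrist_torque'])
c=cam("side");crop(c['frame'],270,210,450,370,4,"d_sw2")
c=cam("scene");crop(c['frame'],185,90,305,190,6,"s_sw2")
```

```text
[ 0.4917 -0.3544  0.1693] 1.6605814394681924 0.24273288927079323 [-0.0224  0.2393 -0.9707] 6.65 0.0401653230680772 [-0.7468  0.2166 -0.0117] [-0.1423  0.2749  0.0122]
```

View pics/d_sw2.png

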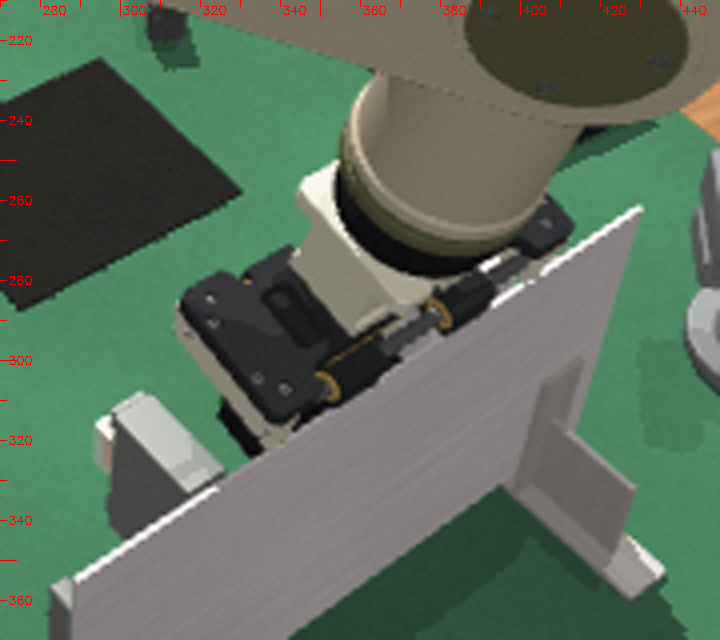

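View pics/s_sw2.png

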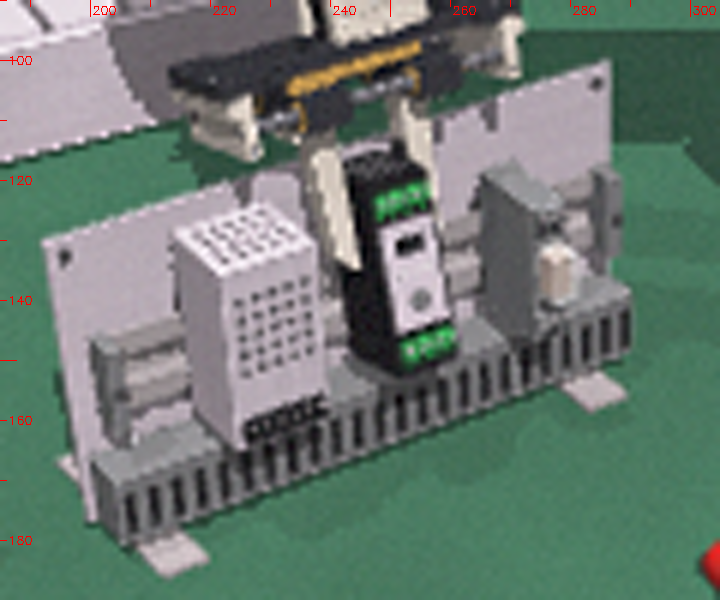

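step_arm([
  {"tx": 0.7,"ty": 0,"tz": -2.9,"ax": 0,"ay": 0,"az": 0,"grip": 200},
  {"tx": 0.7,"ty": 0,"tz": -2.9,"ax": 0,"ay": 0,"az": 0,"grip": 200},
  {"tx": 0,"ty": 0,"tz": 0,"ax": 0,"ay": 0,"az": 0,"grip": 200},
])

```text
t: 7.05
tool_pos: [0.4925, -0.3539, 0.1765]
orientation: [-1.992, -2.183, -0.24]
force: [0.7, -0.3, -3.5]
opening: 0.0398
```

Force is now just the weight (−3.5 N), so the drive is free. Lifting on.

step_arm([
  {"tx": 1,"ty": 0,"tz": -3.9,"ax": 0,"ay": 0,"az": 0,"grip": 200},
  {"tx": 1,"ty": 0,"tz": -3.9,"ax": 0,"ay": 0,"az": 0,"grip": 200},
  {"tx": 1,"ty": 0,"tz": -3.9,"ax": 0,"ay": 0,"az": 0,"grip": 200},
  {"tx": 1,"ty": 0,"tz": -3.9,"ax": 0,"ay": 0,"az": 0,"grip": 200},
  {"tx": 1,"ty": 0,"tz": -3.9,"ax": 0,"ay": 0,"az": 0,"grip": 200},
  {"tx": 0,"ty": 0,"tz": 0,"ax": 0,"ay": 0,"az": 0,"grip": 200},
])

```text
t: 7.65
tool_pos: [0.4924, -0.354, 0.1969]
orientation: [-1.993, -2.183, -0.24]
force: [-0.4, -0.2, -2.9]
opening: 0.0395
```

Run:
```python
from h import *
np.set_printoptions(precision=4,suppress=True)
p,R,s=tool();print(p,R,s['t'],s['force'])
a=np.array([-np.cos(.0927+np.pi/2),-np.sin(.0927+np.pi/2),0]) #panel x
f=-a; print(f)
plan(p,R,[(p+f*.06+[0,0,.015],R),((.547,-.10,.24),Rt(2.3)),((.547,-.038,.20),Rt(np.pi+.05))],mm=45,rad=.14)
```

```text
[ 0.4924 -0.354   0.1969] [[-0.0885  0.9959 -0.0206]
 [ 0.9675  0.0909  0.2358]
 [ 0.2367  0.0009 -0.9716]] 7.65 [-0.3829 -0.187  -2.8556]
[-0.0926  0.9957 -0.    ]
{"tx": 30.9, "ty": -0.0, "tz": -0.2, "ax": 0.0, "ay": 0.0, "az": 0.0}
{"tx": 30.9, "ty": -0.0, "tz": -0.2, "ax": 0.0, "ay": 0.0, "az": 0.0}
-- 2
{"tx": 37.9, "ty": 15.5, "tz": 3.5, "ax": 0.015, "ay": -0.046, "az": -0.127}
{"tx": 35.7, "ty": 20.2, "tz": 1.5, "ax": 0.015, "ay": -0.046, "az": -0.127}
{"tx": 32.9, "ty": 24.6, "tz": -0.4, "ax": 0.015, "ay": -0.046, "az": -0.127}
{"tx": 29.4, "ty": 28.5, "tz": -2.3, "ax": 0.015, "ay": -0.046, "az": -0.127}
{"tx": 25.4, "ty": 32.0, "tz": -4.0, "ax": 0.015, "ay": -0.046, "az": -0.127}
-- 5
{"tx": 6.6, "ty": 5.9, "tz": 5.7, "ax": 0.0, "ay": 0.0, "az": -0.127}
{"tx": 5.8, "ty": 6.7, "tz": 5.7, "ax": 0.0, "ay": 0.0, "az": -0.127}
{"tx": 4.9, "ty": 7.4, "tz": 5.7, "ax": 0.0, "ay": 0.0, "az": -0.127}
{"tx": 3.9, "ty": 7.9, "tz": 5.7, "ax": 0.0, "ay": 0.0, "az": -0.127}
{"tx": 2.9, "ty": 8.4, "tz": 5.7, "ax": 0.0, "ay": 0.0, "az": -0.127}
{"tx": 1.8, "ty": 8.7, "tz": 5.7, "ax": 0.0, "ay": 0.0, "az": -0.127}
{"tx": 0.7, "ty": 8.8, "tz": 5.7, "ax": 0.0, "ay": 0.0, "az": -0.127}
-- 7
```

step_arm([
  {"tx": 12,"ty": 0,"tz": -1,"ax": 0,"ay": 0,"az": 0,"grip": 200},
  {"tx": 25,"ty": 0,"tz": 0,"ax": 0,"ay": 0,"az": 0,"grip": 200},
  {"tx": 25,"ty": 0,"tz": 0,"ax": 0,"ay": 0,"az": 0,"grip": 200},
  {"tx": 38,"ty": 15,"tz": 3.5,"ax": 0.015,"ay": -0.046,"az": -0.127,"grip": 200},
  {"tx": 36,"ty": 20,"tz": 1.5,"ax": 0.015,"ay": -0.046,"az": -0.127,"grip": 200},
  {"tx": 33,"ty": 25,"tz": -0.5,"ax": 0.015,"ay": -0.046,"az": -0.127,"grip": 200},
  {"tx": 29,"ty": 28,"tz": -2.5,"ax": 0.015,"ay": -0.046,"az": -0.127,"grip": 200},
  {"tx": 25,"ty": 32,"tz": -4,"ax": 0.015,"ay": -0.046,"az": -0.127,"grip": 200},
  {"tx": 6.5,"ty": 6,"tz": 5.5,"ax": 0,"ay": 0,"az": -0.127,"grip": 200},
  {"tx": 6,"ty": 6.5,"tz": 5.5,"ax": 0,"ay": 0,"az": -0.127,"grip": 200},
  {"tx": 5,"ty": 7.5,"tz": 5.5,"ax": 0,"ay": 0,"az": -0.127,"grip": 200},
  {"tx": 4,"ty": 8,"tz": 5.5,"ax": 0,"ay": 0,"az": -0.127,"grip": 200},
  {"tx": 3,"ty": 8.5,"tz": 5.5,"ax": 0,"ay": 0,"az": -0.127,"grip": 200},
  {"tx": 2,"ty": 8.5,"tz": 5.5,"ax": 0,"ay": 0,"az": -0.127,"grip": 200},
  {"tx": 1,"ty": 9,"tz": 5.5,"ax": 0,"ay": 0,"az": -0.127,"grip": 200},
  {"tx": 0,"ty": 0,"tz": 0,"ax": 0,"ay": 0,"az": 0,"grip": 200},
  {"tx": 0,"ty": 0,"tz": 0,"ax": 0,"ay": 0,"az": 0,"grip": 200},
])

```text
t: 9.35
tool_pos: [0.5453, -0.0373, 0.2019]
orientation: [-0.069, 3.14, 0.004]
force: [0.6, 0.6, -2.8]
opening: 0.0399
```

Run:
```python
from h import *
np.set_printoptions(precision=4,suppress=True)
p,R,s=tool();print(p,R,s['t'],s['force'],s['q'])
c=cam("side","d_m1");crop(c['frame'],220,120,420,280,4,"d_m1c");np.savez("d_m1.npz",**c)
c=cam("scene");crop(c['frame'],220,120,360,260,4,"s_m1");np.savez("s_m1.npz",**c)
```

```text
[ 0.5453 -0.0373  0.2019] [[-0.999  -0.0441  0.0003]
 [-0.0441  0.999   0.0023]
 [-0.0004  0.0023 -1.    ]] 9.35 [ 0.6243  0.5692 -2.7656] [-0.1637  0.0021  1.6785  0.0023  1.4611 -1.7788]
```

View pics/d_m1c.png

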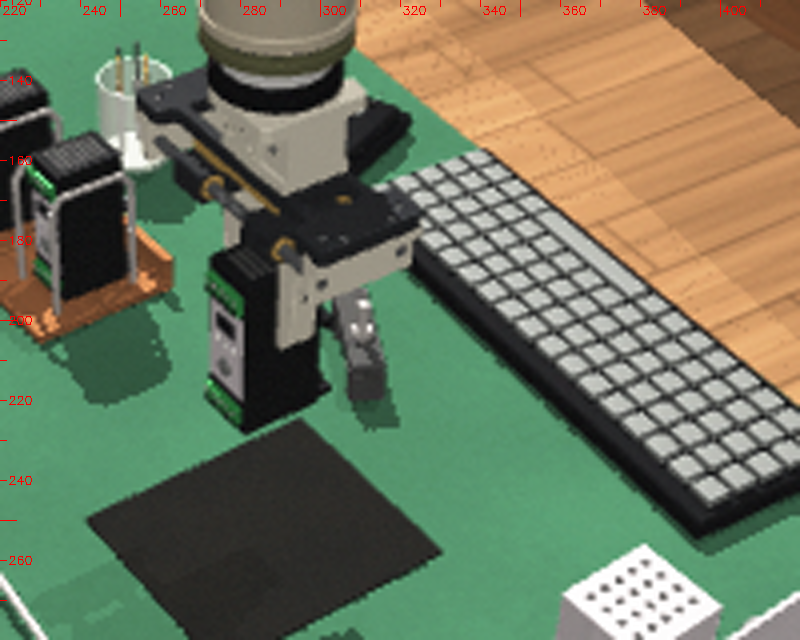

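View pics/s_m1.png

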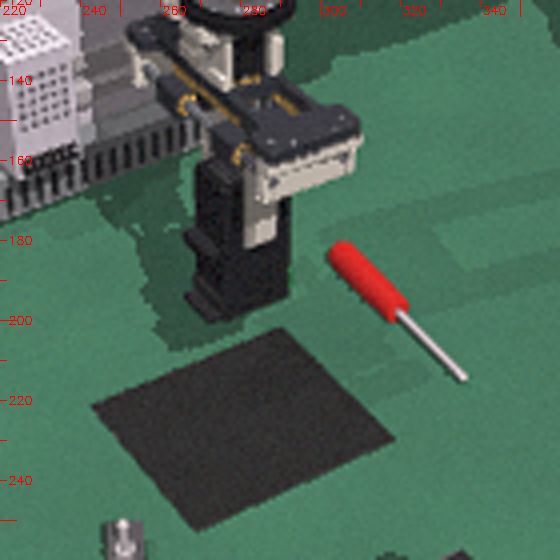

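Run:
```python
from h import *
c=dict(np.load("d_m1.npz"));crop(c['frame'],260,170,315,235,10,"d_m1z")
c=dict(np.load("s_m1.npz"));crop(c['frame'],258,155,303,208,10,"s_m1z")
```

```text
(no output)
```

View pics/d_m1z.png

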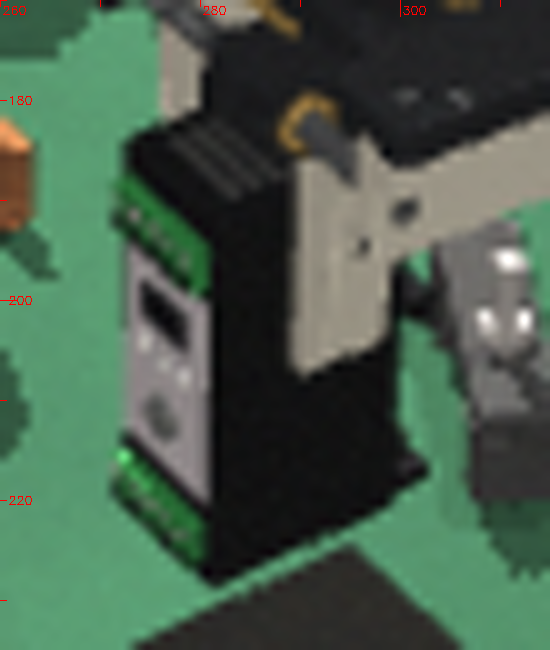

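View pics/s_m1z.png

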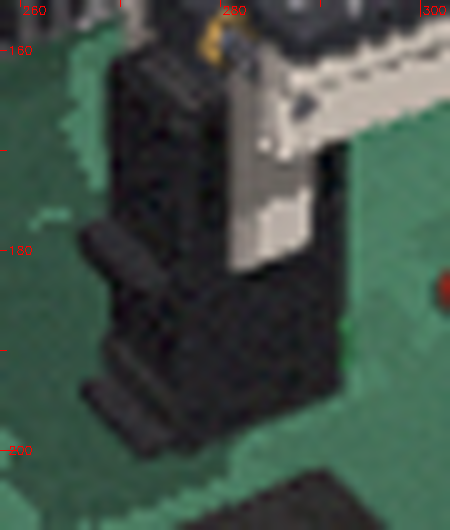

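Run:
```python
from h import *
np.set_printoptions(precision=1,suppress=True)
p,R,s=tool()
d=dict(np.load("d_m1.npz"));sc=dict(np.load("s_m1.npz"))
for pitch in(-.1,-.05,0,.05,.1):
  B=R@np.diag([-1,1,-1.])@Ro.from_rotvec([0,pitch,0]).as_matrix()
  q=lambda X:p+B@(np.array(X)-np.array([3.4,0,77.6]))/1000
  print(pitch,[proj(d,q(X)) for X in((-28,-20,0),(-28,-20,60),(28,-20,0),(-28,20,115))],"S",[proj(sc,q(X)) for X in((28,20,0),(28,20,115),(28,-20,115),(-28,20,0))])
```

```text
-0.1 [array([282.8, 227.9]), array([281.1, 210.4]), array([301.1, 217.9]), array([269.9, 184.4])] S [array([273.8, 201.1]), array([276.8, 166.9]), array([269.3, 159.8]), array([290.2, 196.1])]
-0.05 [array([281.5, 228.1]), array([280.8, 210.1]), array([299.9, 218.9]), array([270.5, 183.6])] S [array([274.9, 201.1]), array([276.2, 167.5]), array([268.7, 160.3]), array([291.4, 195.3])]
0 [array([280.2, 228.3]), array([280.5, 209.8]), array([298.6, 219.8]), array([271.2, 182.8])] S [array([276.1, 201. ]), array([275.6, 168. ]), array([268.1, 160.9]), array([292.5, 194.5])]
0.05 [array([278.9, 228.4]), array([280.2, 209.4]), array([297.4, 220.8]), array([271.8, 182. ])] S [array([277.3, 200.8]), array([275. , 168.6]), array([267.5, 161.5]), array([293.6, 193.6])]
0.1 [array([277.6, 228.4]), array([279.9, 209. ]), array([296.1, 221.6]), array([272.5, 181.2])] S [array([278.4, 200.6]), array([274.5, 169.3]), array([267. , 162.1]), array([294.7, 192.6])]
```

step_arm([
  {"tx": 0,"ty": 0,"tz": 15,"ax": 0,"ay": 0.03,"az": 0,"grip": 200},
  {"tx": 0,"ty": 0,"tz": 30,"ax": 0,"ay": 0,"az": 0,"grip": 200},
  {"tx": 0,"ty": 0,"tz": 30,"ax": 0,"ay": 0,"az": 0,"grip": 200},
  {"tx": 0,"ty": 0,"tz": 22,"ax": 0,"ay": 0,"az": 0,"grip": 200},
  {"tx": 0,"ty": 0,"tz": 12,"ax": 0,"ay": 0,"az": 0,"grip": 200},
  {"tx": 0,"ty": 0,"tz": 5,"ax": 0,"ay": 0,"az": 0,"grip": 200},
  {"tx": 0,"ty": 0,"tz": 0,"ax": 0,"ay": 0,"az": 0,"grip": 200},
  {"tx": 0,"ty": 0,"tz": 0,"ax": 0,"ay": 0,"az": 0,"grip": 200},
])

```text
t: 10.25
tool_pos: [0.5439, -0.0378, 0.0894]
orientation: [0.073, -3.114, -0.002]
force: [-0.8, 0.1, -2.8]
opening: 0.0397
```

step_arm([
  {"tx": 0,"ty": 0,"tz": 2,"ax": 0,"ay": 0,"az": 0,"grip": 200},
  {"tx": 0,"ty": 0,"tz": 1,"ax": 0,"ay": 0,"az": 0,"grip": 200},
  {"tx": 0,"ty": 0,"tz": 0,"ax": 0,"ay": 0,"az": 0,"grip": 200},
])

```text
t: 10.55
tool_pos: [0.5429, -0.0375, 0.0852]
orientation: [0.073, -3.112, -0.002]
force: [-0.3, 0.4, -3.6]
opening: 0.0403
```

step_arm([
  {"tx": 0,"ty": 0,"tz": 1.5,"ax": 0,"ay": 0,"az": 0,"grip": 200},
  {"tx": 0,"ty": 0,"tz": 0.5,"ax": 0,"ay": 0,"az": 0,"grip": 200},
  {"tx": 0,"ty": 0,"tz": 0,"ax": 0,"ay": 0,"az": 0,"grip": 200},
])

```text
t: 10.85
tool_pos: [0.5425, -0.0375, 0.0827]
orientation: [0.073, -3.111, -0.002]
force: [-0.6, 0.6, -2.8]
opening: 0.0397
```

step_arm([
  {"tx": 0,"ty": 0,"tz": 1,"ax": 0,"ay": 0,"az": 0,"grip": 200},
  {"tx": 0,"ty": 0,"tz": 0,"ax": 0,"ay": 0,"az": 0,"grip": 200},
])

```text
t: 11.05
tool_pos: [0.5425, -0.0375, 0.0817]
orientation: [0.073, -3.111, -0.002]
force: [-0.5, 0.3, -3.1]
opening: 0.0397
```

step_arm([
  {"tx": 0,"ty": 0,"tz": 1,"ax": 0,"ay": 0,"az": 0,"grip": 200},
  {"tx": 0,"ty": 0,"tz": 0,"ax": 0,"ay": 0,"az": 0,"grip": 200},
])

```text
t: 11.25
tool_pos: [0.5427, -0.0375, 0.0813]
orientation: [0.073, -3.112, -0.002]
force: [-1.9, 0.3, 1.0]
opening: 0.0401
```

step_arm([
  {"tx": 0,"ty": 0,"tz": 1,"ax": 0,"ay": 0,"az": 0,"grip": 200},
  {"tx": 0,"ty": 0,"tz": 0,"ax": 0,"ay": 0,"az": 0,"grip": 200},
])

```text
t: 11.45
tool_pos: [0.5428, -0.0376, 0.0812]
orientation: [0.073, -3.112, -0.002]
force: [-6.1, 0.3, 9.4]
opening: 0.0397
```

Run:
```python
from h import *
np.set_printoptions(precision=3,suppress=True)
p,R,s=tool();print(p,R[:,2],s['force'],s['wrist_torque'])
c=cam("side");crop(c['frame'],250,190,330,270,8,"d_m2")
c=cam("scene");crop(c['frame'],250,170,310,240,8,"s_m2")
```

```text
[ 0.543 -0.038  0.081] [-0.029  0.001 -1.   ] [-6.097  0.277  9.416] [ 0.185  1.193 -0.051]
```

View pics/d_m2.png

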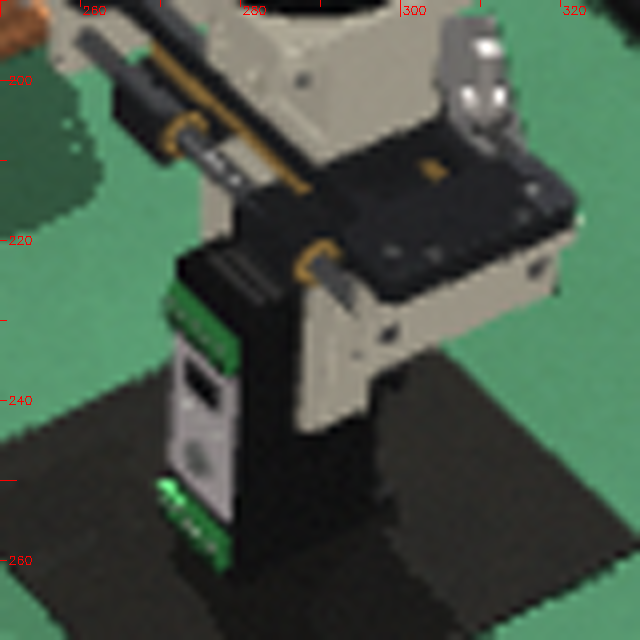

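View pics/s_m2.png

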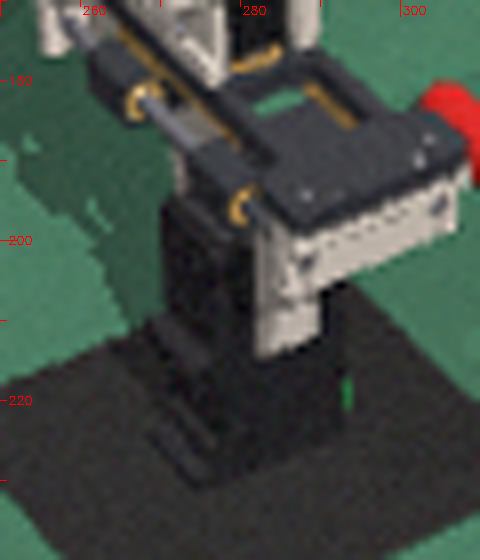

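step_arm([
  {"tx": 0,"ty": 0,"tz": -0.5,"ax": 0,"ay": 0,"az": 0,"grip": 200},
  {"tx": 0,"ty": 0,"tz": 0,"ax": 0,"ay": 0,"az": 0,"grip": 200},
], squeeze=12)

```text
t: 11.75
tool_pos: [0.5429, -0.0376, 0.0812]
orientation: [0.073, -3.112, -0.002]
force: [-3.9, 0.3, 7.3]
opening: 0.04
```

step_arm([
  {"tx": 0,"ty": 0,"tz": 0,"ax": 0,"ay": 0,"az": 0,"grip": 200},
  {"tx": 0,"ty": 0,"tz": 0,"ax": 0,"ay": 0,"az": 0,"grip": 200},
  {"tx": 0,"ty": 0,"tz": 0,"ax": 0,"ay": 0,"az": 0,"grip": 200},
], squeeze=3)

```text
t: 12.05
tool_pos: [0.543, -0.0375, 0.0808]
orientation: [0.073, -3.112, -0.002]
force: [-1.5, 0.4, 3.8]
opening: 0.0402
```

Run:
```python
from h import *
np.set_printoptions(precision=3,suppress=True)
p,R,s=tool();print(p,R[:,2],s['force'],s['wrist_torque'])
c=cam("side");crop(c['frame'],250,190,330,270,8,"d_m3")
```

```text
[ 0.543 -0.038  0.081] [-0.028  0.001 -1.   ] [-1.509  0.365  3.812] [0.215 0.223 0.017]
```

View pics/d_m3.png

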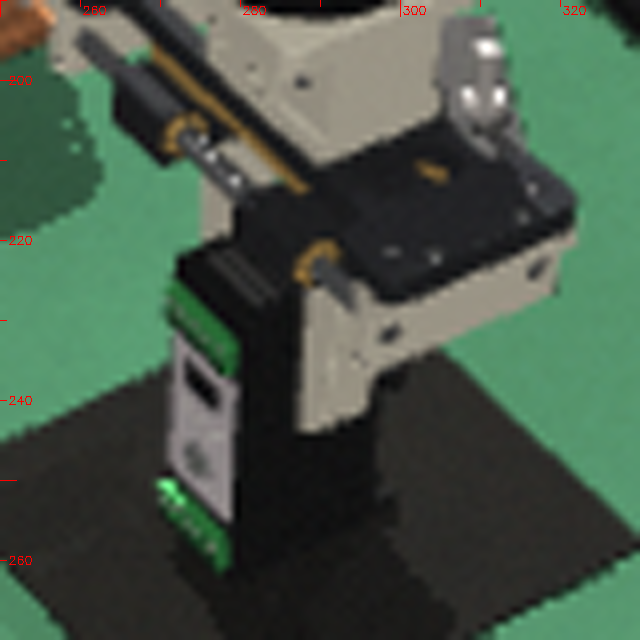

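step_arm([
  {"tx": 0,"ty": 0,"tz": 0,"ax": 0,"ay": 0,"az": 0,"grip": 142},
  {"tx": 0,"ty": 0,"tz": 0,"ax": 0,"ay": 0,"az": 0,"grip": 135},
  {"tx": 0,"ty": 0,"tz": 0,"ax": 0,"ay": 0,"az": 0,"grip": 120},
  {"tx": 0,"ty": 0,"tz": 0,"ax": 0,"ay": 0,"az": 0,"grip": 90},
  {"tx": 0,"ty": 0,"tz": 0,"ax": 0,"ay": 0,"az": 0,"grip": 70},
  {"tx": 0,"ty": 0,"tz": 0,"ax": 0,"ay": 0,"az": 0,"grip": 70},
])

```text
t: 12.7
tool_pos: [0.5426, -0.0376, 0.0804]
orientation: [0.073, -3.111, -0.002]
force: [-0.4, 0.5, -0.4]
opening: 0.0664
```

step_arm([
  {"tx": 0,"ty": 0,"tz": -15,"ax": 0,"ay": 0,"az": 0,"grip": 60},
  {"tx": 0,"ty": 0,"tz": -30,"ax": 0,"ay": 0,"az": 0,"grip": 0},
  {"tx": 0,"ty": 0,"tz": -40,"ax": 0,"ay": 0,"az": 0,"grip": 0},
  {"tx": 0,"ty": 0,"tz": -30,"ax": 0,"ay": -0.03,"az": 0,"grip": 0},
  {"tx": -20,"ty": 0,"tz": -20,"ax": 0,"ay": 0,"az": 0,"grip": 0},
  {"tx": 0,"ty": 0,"tz": 0,"ax": 0,"ay": 0,"az": 0,"grip": 0},
  {"tx": 0,"ty": 0,"tz": 0,"ax": 0,"ay": 0,"az": 0,"grip": 0},
])

```text
t: 13.4
tool_pos: [0.566, -0.0368, 0.2159]
orientation: [-0.074, 3.139, 0.003]
force: [-0.7, 0.8, -0.5]
opening: 0.0929
```

Run:
```python
from h import *
np.set_printoptions(precision=3,suppress=True)
p,R,s=tool();print(p,R,s['force'],s['q'],s['t'],s['opening'])
c=cam("wrist");np.savez("w_m4.npz",**c);crop(c['frame'],150,0,410,240,3,"w_m4")
c=cam("side");crop(c['frame'],250,190,330,270,8,"d_m4")
```

```text
[ 0.566 -0.037  0.216] [[-0.999 -0.047  0.001]
 [-0.047  0.999  0.002]
 [-0.001  0.002 -1.   ]] [-0.655  0.772 -0.531] [-0.157  0.049  1.605  0.002  1.486 -1.775] 13.4 0.09292329791045324
```

View pics/w_m4.png

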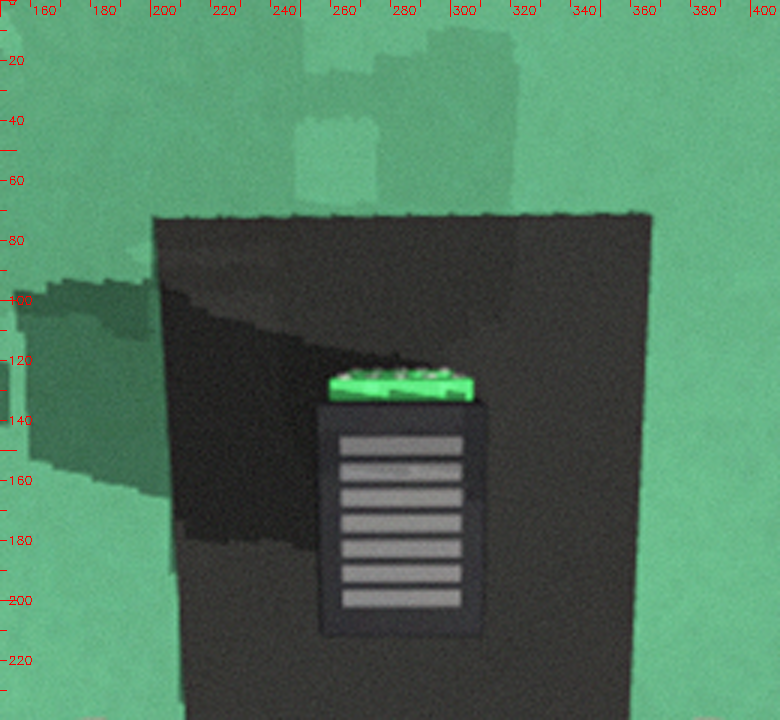

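View pics/d_m4.png

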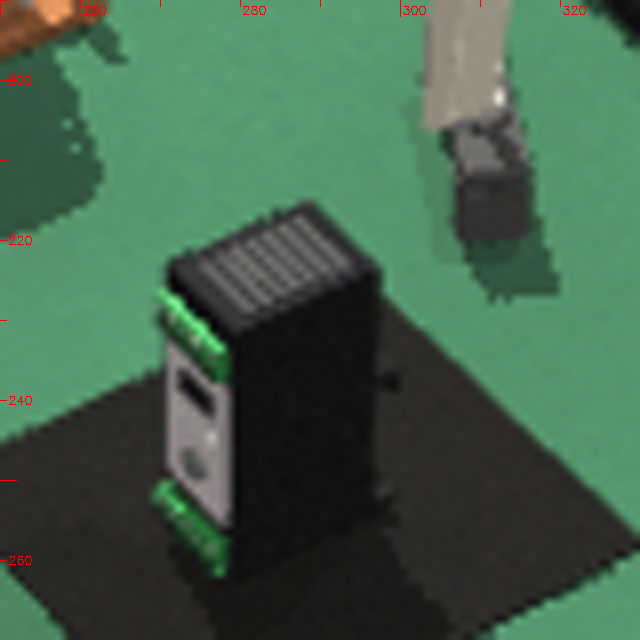

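Run:
```python
from h import *
np.set_printoptions(precision=4,suppress=True)
c=dict(np.load("w_m4.npz"))
f=lambda x,y:(150+x/3,y/3)
Q=[onz(c,f(*p),.118) for p in((318,404),(486,404),(482,635),(320,635))]
m=np.mean(Q,0);v=Q[2]-Q[1]+Q[3]-Q[0];yaw=np.arctan2(v[1],v[0])
print(np.array(Q),m,[np.linalg.norm(Q[i]-Q[i-1]) for i in range(4)],yaw)
G=[onz(c,f(*p),.118-.01) for p in((330,378),(330,400),(472,378),(472,400))];print("terminal",np.array(G))
# slits yaw
for a,b in(((340,446),(462,446)),((342,598),(461,598))):
  A,B=onz(c,f(*a),.118),onz(c,f(*b),.118);w=A-B;print(np.arctan2(w[0],-w[1]) )
```

```text
[[ 0.5108 -0.0576  0.118 ]
 [ 0.509  -0.0193  0.118 ]
 [ 0.5634 -0.0166  0.118 ]
 [ 0.5653 -0.0555  0.118 ]] [ 0.5371 -0.0372  0.118 ] [np.float64(0.05450914617406768), np.float64(0.03832088773958441), np.float64(0.05452313028568686), np.float64(0.03896482126079309)] 0.04362558775544003
terminal [[ 0.5052 -0.0556  0.108 ]
 [ 0.5102 -0.0554  0.108 ]
 [ 0.5036 -0.0222  0.108 ]
 [ 0.5087 -0.0218  0.108 ]]
0.047141120391374115
0.046865734840023966
```

step_arm([
  {"tx": 31,"ty": 0,"tz": 0,"ax": 0,"ay": 0,"az": 0,"grip": 0},
  {"tx": 0,"ty": 0,"tz": 0,"ax": 0,"ay": 0,"az": 0.145,"grip": 0},
  {"tx": 0,"ty": 0,"tz": 0,"ax": 0,"ay": 0,"az": 0.145,"grip": 0},
  {"tx": 0,"ty": 0,"tz": 0,"ax": 0,"ay": 0,"az": 0.145,"grip": 0},
  {"tx": 0,"ty": 0,"tz": 0,"ax": 0,"ay": 0,"az": 0.145,"grip": 0},
  {"tx": 0,"ty": 0,"tz": 0,"ax": 0,"ay": 0,"az": 0.145,"grip": 0},
  {"tx": 0,"ty": 0,"tz": 0,"ax": 0,"ay": 0,"az": 0.145,"grip": 0},
  {"tx": 0,"ty": 0,"tz": 0,"ax": 0,"ay": 0,"az": 0.145,"grip": 0},
  {"tx": 0,"ty": 0,"tz": 0,"ax": 0,"ay": 0,"az": 0.145,"grip": 0},
  {"tx": 0,"ty": 0,"tz": 0,"ax": 0,"ay": 0,"az": 0.145,"grip": 0},
  {"tx": 0,"ty": 0,"tz": 0,"ax": 0,"ay": 0,"az": 0.145,"grip": 0},
  {"tx": 0,"ty": 0,"tz": 0,"ax": 0,"ay": 0,"az": 0.121,"grip": 0},
  {"tx": 0,"ty": 0,"tz": 25,"ax": 0,"ay": 0,"az": 0,"grip": 0},
  {"tx": 0,"ty": 0,"tz": 30,"ax": 0,"ay": 0,"az": 0,"grip": 0},
  {"tx": 0,"ty": 0,"tz": 0,"ax": 0,"ay": 0,"az": 0,"grip": 0},
  {"tx": 0,"ty": 0,"tz": 0,"ax": 0,"ay": 0,"az": 0,"grip": 0},
])

```text
t: 15.1
tool_pos: [0.5335, -0.0379, 0.1591]
orientation: [-2.166, -2.27, 0.0]
force: [0.1, 0.2, 0.7]
opening: 0.093
```

Run:
```python
from h import *
np.set_printoptions(precision=4,suppress=True)
p,R,s=tool();print(p,R,np.arctan2(R[1,0],R[0,0]),s['q'],s['t'],s['opening'])
c=cam("wrist");np.savez("w_m5.npz",**c);crop(c['frame'],150,140,410,330,3,"w_m5")
```

```text
[ 0.5335 -0.0379  0.1591] [[-0.0469  0.9989 -0.0031]
 [ 0.9989  0.0469  0.0028]
 [ 0.0029 -0.0029 -1.    ]] 1.617747708746432 [-0.1683  0.0045  1.7556  0.0023  1.385  -0.2157] 15.1 0.09296812068734173
```

View pics/w_m5.png

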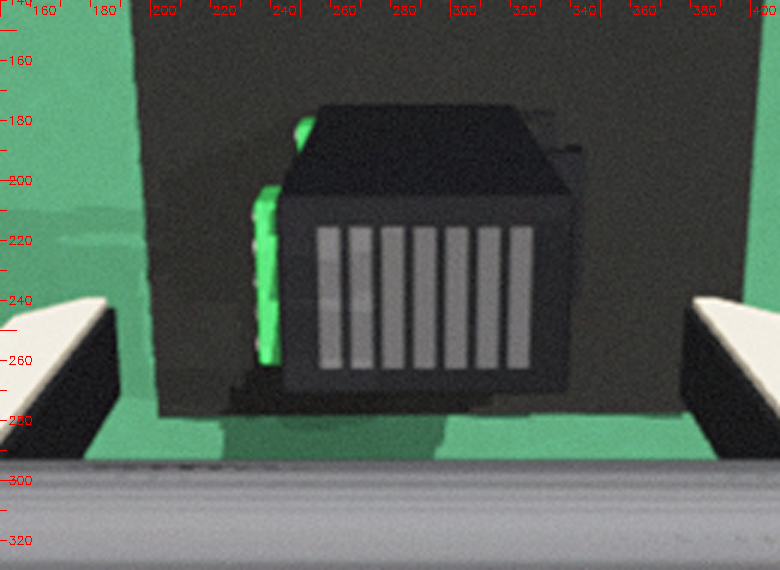

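Run:
```python
from h import *
np.set_printoptions(precision=4,suppress=True)
c=dict(np.load("w_m5.npz"));p,R,s=tool()
f=lambda x,y:(150+x/3,140+y/3)
Q=[onz(c,f(*q),.118) for q in((280,195),(572,193),(568,391),(284,391))]
print(np.array(Q),np.mean(Q,0),[np.linalg.norm(Q[i]-Q[i-1]) for i in range(4)])
print("tool",[(R.T@(q-p)*1000) for q in Q],R.T@(np.mean(Q,0)-p)*1000)
for q in((256,210),(261,360)): print("term",R.T@(onz(c,f(*q),.108)-p)*1000)
```

```text
[[ 0.5098 -0.019   0.118 ]
 [ 0.5637 -0.016   0.118 ]
 [ 0.5663 -0.0554  0.118 ]
 [ 0.5113 -0.058   0.118 ]] [ 0.5378 -0.0371  0.118 ] [np.float64(0.039063869410920195), np.float64(0.053998344382838646), np.float64(0.03942334744037994), np.float64(0.055009266067843586)]
tool [array([ 20.1221, -23.9565,  42.6719]), array([20.5328, 30.0403, 42.6702]), array([-18.8833,  30.7906,  42.5759]), array([-18.9408, -24.2186,  42.5785])] [ 0.7077  3.164  42.6241]
term [ 14.6751 -29.8874  52.6592]
term [-16.6454 -29.8753  52.5843]
```

step_arm([
  {"tx": 0,"ty": 0,"tz": 15,"ax": 0,"ay": 0,"az": 0,"grip": 0},
  {"tx": 0,"ty": 0,"tz": 20,"ax": 0,"ay": 0,"az": 0,"grip": 0},
  {"tx": 0,"ty": 0,"tz": 16,"ax": 0,"ay": 0,"az": 0,"grip": 0},
  {"tx": 0,"ty": 0,"tz": 8,"ax": 0,"ay": 0,"az": 0,"grip": 20},
  {"tx": 0,"ty": 0,"tz": 2,"ax": 0,"ay": 0,"az": 0,"grip": 40},
  {"tx": 0,"ty": 0,"tz": 0,"ax": 0,"ay": 0,"az": 0,"grip": 60},
  {"tx": 0,"ty": 0,"tz": 0,"ax": 0,"ay": 0,"az": 0,"grip": 70},
], squeeze=5)

```text
t: 15.85
tool_pos: [0.5358, -0.0381, 0.1004]
orientation: [2.168, 2.273, 0.005]
force: [0.1, -0.4, 0.7]
opening: 0.0692
```

Run:
```python
from h import *
np.set_printoptions(precision=4,suppress=True)
p,R,s=tool();print(p,R[:,2],s['force'],s['t'],s['opening'])
c=cam("wrist");np.savez("w_m6.npz",**c);crop(c['frame'],150,170,410,340,3,"w_m6")
```

```text
[ 0.5358 -0.0381  0.1004] [ 0.0023  0.0019 -1.    ] [ 0.1013 -0.4225  0.6885] 15.85 0.06919323040835615
```

View pics/w_m6.png

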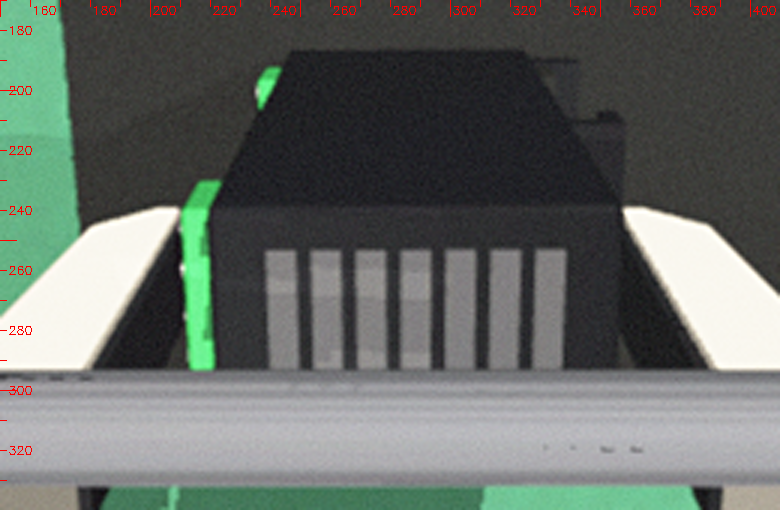

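step_arm([
  {"tx": 0,"ty": -2,"tz": 1,"ax": 0,"ay": 0,"az": 0,"grip": 72},
  {"tx": 0,"ty": 0,"tz": 0,"ax": 0,"ay": 0,"az": 0,"grip": 76},
  {"tx": 0,"ty": 0,"tz": 0,"ax": 0,"ay": 0,"az": 0,"grip": 79},
])

```text
t: 16.2
tool_pos: [0.5334, -0.0381, 0.0987]
orientation: [-2.169, -2.273, -0.004]
force: [0.4, -1.2, 0.4]
opening: 0.0646
```

step_arm([
  {"tx": 0,"ty": 0,"tz": 0,"ax": 0,"ay": 0,"az": 0,"grip": 82},
  {"tx": 0,"ty": 0,"tz": 0,"ax": 0,"ay": 0,"az": 0,"grip": 85},
  {"tx": 0,"ty": 0,"tz": 0,"ax": 0,"ay": 0,"az": 0,"grip": 88},
])

```text
t: 16.5
tool_pos: [0.5335, -0.0381, 0.0987]
orientation: [-2.169, -2.273, -0.004]
force: [1.2, 0.3, 1.6]
opening: 0.0611
```

Run:
```python
from h import *
np.set_printoptions(precision=4,suppress=True)
p,R,s=tool();print(p,R[:,2],s['force'],s['t'],s['opening'])
c=cam("wrist");np.savez("w_m7.npz",**c);crop(c['frame'],150,170,410,340,3,"w_m7")
```

```text
[ 0.5335 -0.0381  0.0987] [ 0.0017  0.0021 -1.    ] [1.183  0.2874 1.5739] 16.5 0.0610546588697818
```

View pics/w_m7.png

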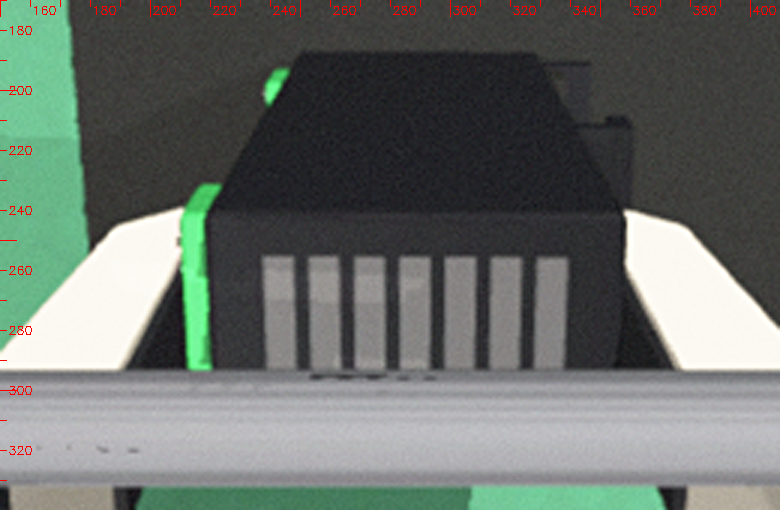

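step_arm([
  {"tx": 0,"ty": 0,"tz": 0,"ax": 0,"ay": 0,"az": 0,"grip": 91},
  {"tx": 0,"ty": 0,"tz": 0,"ax": 0,"ay": 0,"az": 0,"grip": 95},
  {"tx": 0,"ty": 0,"tz": 0,"ax": 0,"ay": 0,"az": 0,"grip": 120},
  {"tx": 0,"ty": 0,"tz": 0,"ax": 0,"ay": 0,"az": 0,"grip": 160},
], squeeze=8)

```text
t: 16.95
tool_pos: [0.5331, -0.0381, 0.0984]
orientation: [-2.168, -2.272, -0.003]
force: [1.0, -0.2, 2.2]
opening: 0.0569
```

step_arm([
  {"tx": 0,"ty": 0,"tz": 0,"ax": 0,"ay": 0,"az": 0,"grip": 160},
  {"tx": 0,"ty": 0,"tz": 0,"ax": 0,"ay": 0,"az": 0,"grip": 160},
  {"tx": 0,"ty": 0,"tz": 0,"ax": 0,"ay": 0,"az": 0,"grip": 160},
], squeeze=40)

```text
t: 17.25
tool_pos: [0.533, -0.038, 0.0983]
orientation: [-2.168, -2.272, -0.003]
force: [1.2, 0.7, 1.1]
opening: 0.0568
```

Run:
```python
from h import *
np.set_printoptions(precision=4,suppress=True)
p,R,s=tool();print(p,R[:,2],s['force'],s['wrist_torque'],s['t'],s['opening'])
c=cam("wrist");np.savez("w_m8.npz",**c);crop(c['frame'],150,170,410,340,3,"w_m8")
c=cam("side");crop(c['frame'],250,190,330,270,8,"d_m8")
```

```text
[ 0.533  -0.038   0.0983] [ 0.0006  0.0023 -1.    ] [1.181  0.7173 1.0999] [-0.0584 -0.2857  0.0141] 17.25 0.056846868482346914
```

View pics/w_m8.png

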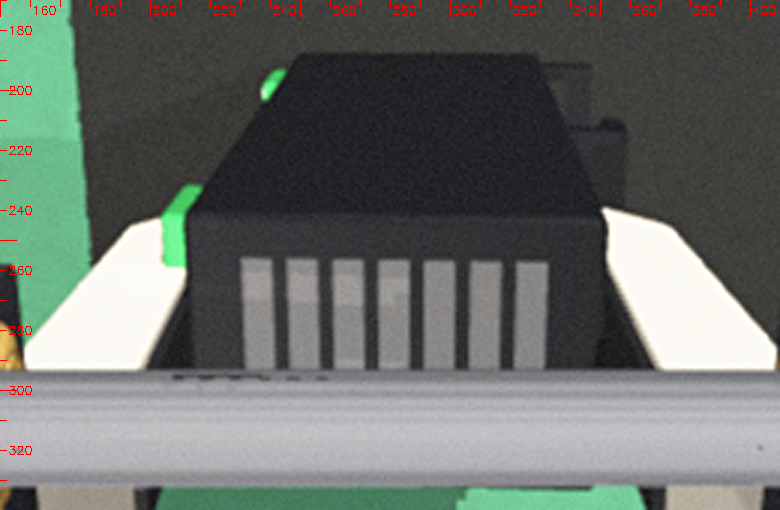

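View pics/d_m8.png

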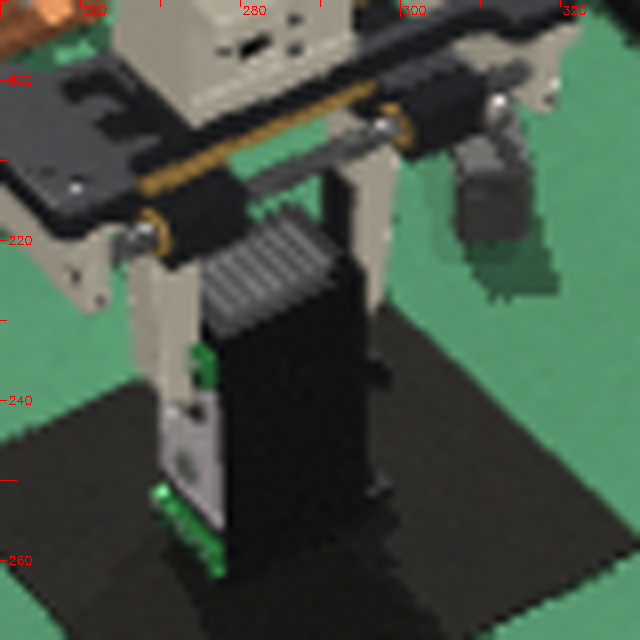

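step_arm([
  {"tx": 0,"ty": 0,"tz": -2,"ax": 0,"ay": 0,"az": 0,"grip": 160},
  {"tx": 0,"ty": 0,"tz": -4,"ax": 0,"ay": 0,"az": 0,"grip": 160},
  {"tx": 0,"ty": 0,"tz": -10,"ax": 0,"ay": 0,"az": 0,"grip": 160},
  {"tx": 0,"ty": 0,"tz": -20,"ax": 0,"ay": 0,"az": 0,"grip": 160},
  {"tx": 0,"ty": 0,"tz": -35,"ax": 0,"ay": 0,"az": 0,"grip": 160},
  {"tx": 0,"ty": 0,"tz": -35,"ax": 0,"ay": 0,"az": 0,"grip": 160},
  {"tx": 0,"ty": 0,"tz": -35,"ax": 0,"ay": 0,"az": 0,"grip": 160},
  {"tx": 0,"ty": 0,"tz": -20,"ax": 0,"ay": 0,"az": 0,"grip": 160},
  {"tx": 0,"ty": 0,"tz": -10,"ax": 0,"ay": 0,"az": 0,"grip": 160},
  {"tx": 0,"ty": 0,"tz": 0,"ax": 0,"ay": 0,"az": 0,"grip": 160},
  {"tx": 0,"ty": 0,"tz": 0,"ax": 0,"ay": 0,"az": 0,"grip": 160},
])

```text
t: 18.45
tool_pos: [0.5324, -0.0383, 0.2681]
orientation: [-2.167, -2.271, -0.002]
force: [-0.1, 0.3, -2.5]
opening: 0.0567
```

Run:
```python
from h import *
np.set_printoptions(precision=4,suppress=True)
p,R,s=tool();print(p,R,s['force'],s['wrist_torque'],s['t'],s['opening'])
c=cam("wrist");np.savez("w_l1.npz",**c);crop(c['frame'],150,170,410,340,3,"w_l1")
c=cam("side");np.savez("d_l1.npz",**c);crop(c['frame'],240,110,340,220,7,"d_l1")
c=cam("scene");np.savez("s_l1.npz",**c);crop(c['frame'],235,120,325,220,7,"s_l1")
```

```text
[ 0.5324 -0.0383  0.2681] [[-0.0469  0.9989 -0.0011]
 [ 0.9989  0.0469  0.0025]
 [ 0.0025 -0.001  -1.    ]] [-0.0839  0.3385 -2.4699] [-0.0225  0.0602  0.0234] 18.45 0.05665686260217144
```

View pics/w_l1.png

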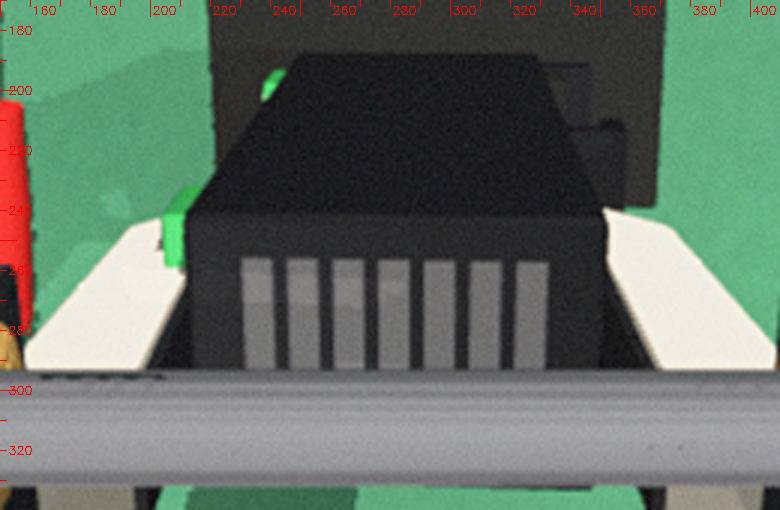

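View pics/d_l1.png

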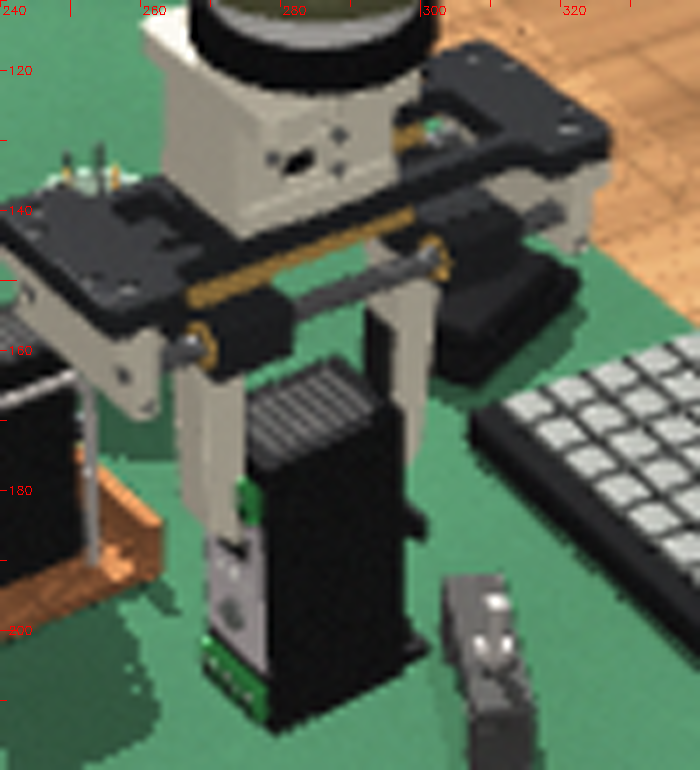

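View pics/s_l1.png

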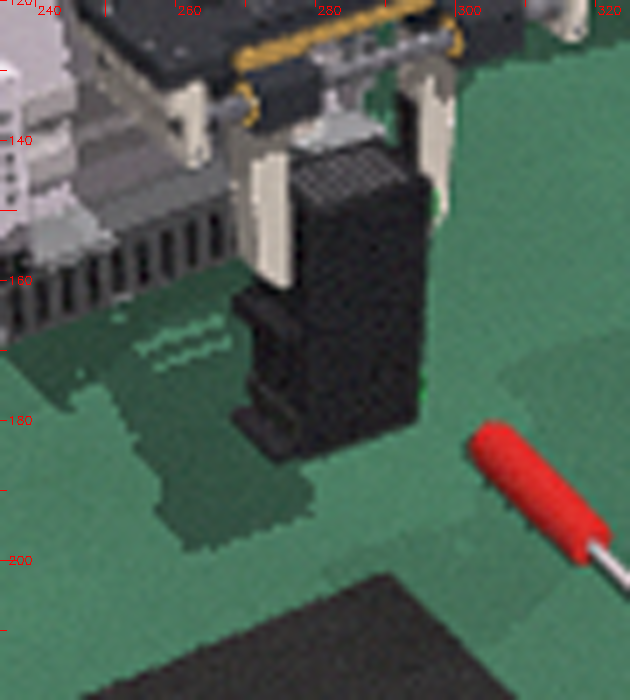

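Run:
```python
from h import *
np.set_printoptions(precision=1,suppress=True)
c=dict(np.load("w_l1.npz"));p,R,s=tool()
def ont(px,zt):
    o,d=ray(c,px);o=R.T@(o-p)*1000;d=R.T@d;return o+d*(zt-o[2])/d[2]
f=lambda x,y:(150+x/3,170+y/3)
for dz in(-4,0,4):
  print("topfar",ont(f(188,212),-20+dz),ont(f(607,214),-20+dz),"botfar",ont(f(300,55),95+dz),ont(f(540,55),95+dz))
c=dict(np.load("w_m6.npz"))
```

```text
topfar [ 21.6 -27.1 -24. ] [ 21.3  25.9 -24. ] botfar [ 19.4 -23.   91. ] [19.3 32.4 91. ]
topfar [ 20.2 -27.9 -20. ] [ 19.9  26.7 -20. ] botfar [ 18.6 -23.4  95. ] [18.6 32.9 95. ]
topfar [ 18.8 -28.7 -16. ] [ 18.5  27.5 -16. ] botfar [ 17.8 -23.8  99. ] [17.8 33.4 99. ]
```

Run:
```python
from h import *
np.set_printoptions(precision=1,suppress=True)
p,R,s=tool()
d=dict(np.load("d_l1.npz"));sc=dict(np.load("s_l1.npz"))
for pitch in(-.05,0,.05):
  A=np.stack([R[:,1],R[:,0],-R[:,2]],1) # drive x,y,z
  B=A@Ro.from_rotvec([0,pitch,0]).as_matrix()
  q=lambda X:p+B@(np.array(X)-np.array([0,1,97]))/1000
  print(pitch,[proj(d,q(X)) for X in((-28,-20,0),(-28,-20,115),(28,-20,115),(28,-20,70))],"S",[proj(sc,q(X)) for X in((28,20,0),(28,20,115),(-28,20,0),(-28,20,115))])
```

```text
-0.05 [array([278.6, 215.7]), array([277.2, 178. ]), array([297.5, 168.9]), array([297.5, 184.2])] S [array([277.6, 187.2]), array([278.9, 152. ]), array([294.3, 181.5]), array([296.6, 146.7])]
0 [array([276.9, 216. ]), array([277.5, 177.4]), array([297.8, 169.2]), array([297.1, 184.8])] S [array([279.1, 187.1]), array([278.6, 152.5]), array([295.7, 180.6]), array([296.4, 146.3])]
0.05 [array([275.3, 216.3]), array([277.9, 176.7]), array([298.1, 169.6]), array([296.6, 185.5])] S [array([280.5, 186.8]), array([278.3, 153.1]), array([297.1, 179.6]), array([296.1, 146. ])]
```

step_arm([
  {"tx": 20,"ty": 3,"tz": 0,"ax": 0,"ay": 0,"az": 0,"grip": 160},
  {"tx": 39,"ty": 5,"tz": 0,"ax": 0,"ay": 0,"az": 0,"grip": 160},
  {"tx": 45,"ty": 6,"tz": 0,"ax": 0,"ay": 0,"az": 0,"grip": 160},
  {"tx": 45,"ty": 6,"tz": 0,"ax": 0,"ay": 0,"az": 0,"grip": 160},
  {"tx": 45,"ty": 6,"tz": 0,"ax": 0,"ay": 0,"az": 0,"grip": 160},
  {"tx": 45,"ty": 6,"tz": 0,"ax": 0,"ay": 0,"az": 0,"grip": 160},
  {"tx": 45,"ty": 6,"tz": 0,"ax": 0,"ay": 0,"az": 0,"grip": 160},
  {"tx": 40,"ty": 6,"tz": 0,"ax": 0,"ay": 0,"az": 0,"grip": 160},
  {"tx": 20,"ty": 3,"tz": 0,"ax": 0,"ay": 0,"az": -0.012,"grip": 160},
  {"tx": 10,"ty": 1,"tz": 0,"ax": 0.045,"ay": 0,"az": 0,"grip": 160},
  {"tx": 0,"ty": 0,"tz": 0,"ax": 0,"ay": 0,"az": 0,"grip": 160},
  {"tx": 0,"ty": 0,"tz": 0,"ax": 0,"ay": 0,"az": 0,"grip": 160},
])

```text
t: 19.8
tool_pos: [0.564, 0.317, 0.2686]
orientation: [-2.133, -2.262, 0.05]
force: [0.5, -0.3, -3.0]
opening: 0.0567
```

Run:
```python
from h import *
np.set_printoptions(precision=4,suppress=True)
p,R,s=tool();print(p,R,np.arctan2(R[1,0],R[0,0]),s['t'],s['opening'],s['force'])
c=cam("wrist");np.savez("w_r1.npz",**c);crop(c['frame'],150,50,410,300,3,"w_r1")
c=cam("side");np.savez("d_r1.npz",**c);crop(c['frame'],190,60,290,170,7,"d_r1")
c=cam("scene");np.savez("s_r1.npz",**c);crop(c['frame'],290,180,400,350,4,"s_r1")
```

```text
[0.564  0.317  0.2686] [[-0.0589  0.9972 -0.0455]
 [ 0.9983  0.0589 -0.0017]
 [ 0.001  -0.0455 -0.999 ]] 1.6297645496403486 19.8 0.05668636562503145 [ 0.5237 -0.2514 -2.9756]
```

View pics/w_r1.png

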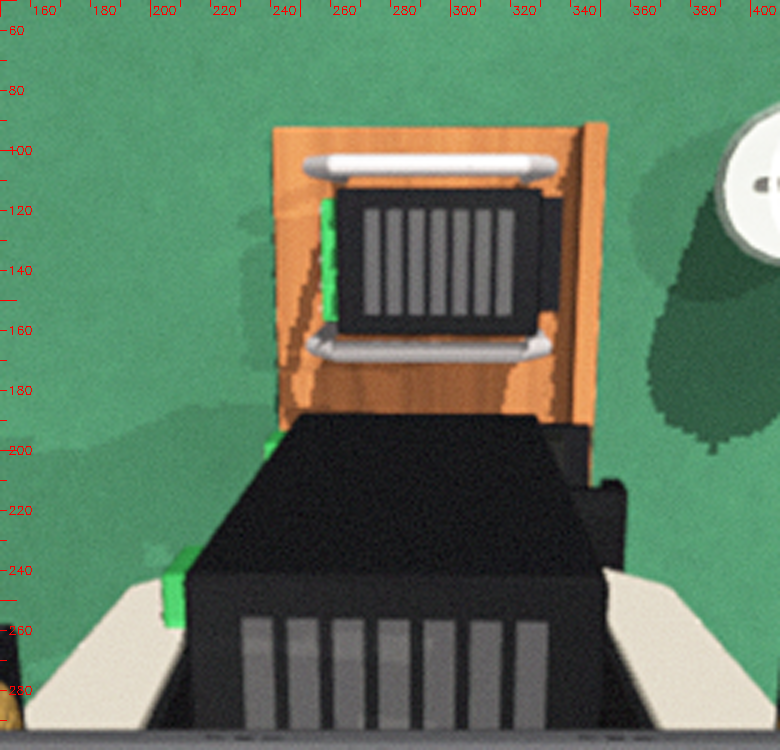

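View pics/d_r1.png

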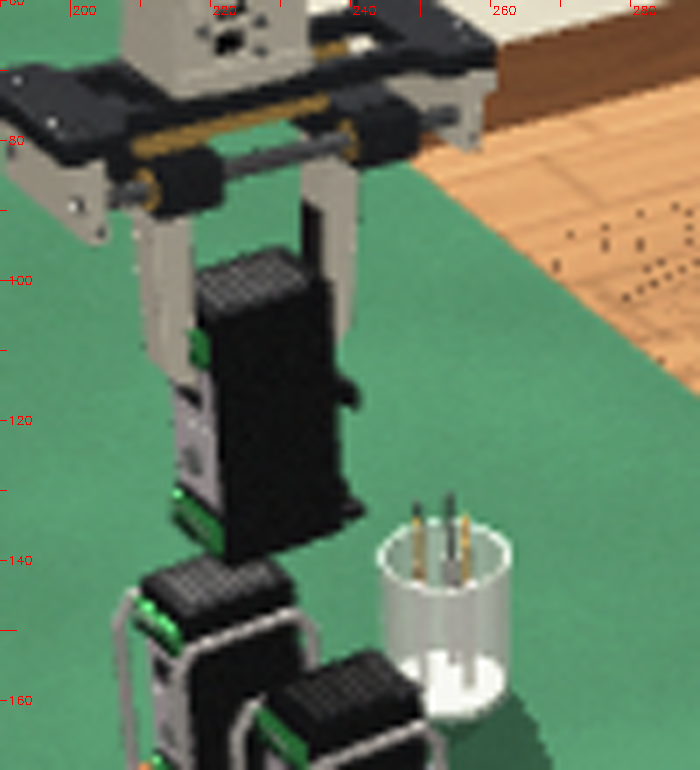

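View pics/s_r1.png

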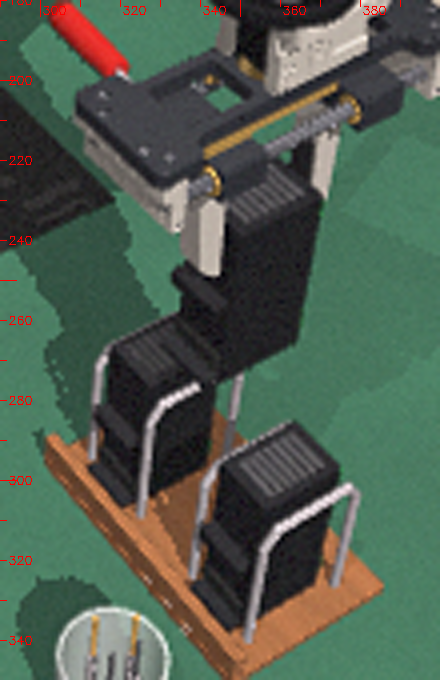

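Run:
```python
from h import *
np.set_printoptions(precision=4,suppress=True)
c=dict(np.load("w_r1.npz"));p,R,s=tool()
f=lambda x,y:(150+x/3,50+y/3)
a=.059;rx=np.array([np.cos(a),np.sin(a),0]);ry=np.array([-np.sin(a),np.cos(a),0]);C=np.array([.5643,.3164,0])
rk=lambda X:np.array([rx@(X-C),ry@(X-C),X[2]])*1000
W1=rk(onz(c,f(330,350),.11));W2=rk(onz(c,f(530,346),.11));print("inner wire ends",W1,W2)
W1=rk(onz(c,f(340,166),.11));W2=rk(onz(c,f(530,164),.11));print("outer wire",W1,W2)
print("base front far",rk(onz(c,f(273,128),.008)),"back far z30",rk(onz(c,f(607,124),.03)))
for b in (.166,.170,.174): print("drive bottom far",b,rk(onz(c,f(300,416),b)),rk(onz(c,f(536,416),b)))
for b in (.285,.289): print("drive top far",b,rk(onz(c,f(188,574),b)),rk(onz(c,f(605,573),b)))
d=dict(np.load("d_r1.npz"))
B=np.stack([rx,ry,[0,0,1]],1)
q=lambda X:p+B@(np.array(X)-np.array([0,1,97]))/1000
np.set_printoptions(precision=1,suppress=True)
print([proj(d,q(X)) for X in((-28,-20,0),(-28,-20,115),(28,-20,115),(28,-20,70),(28,-20,30))])
```

```text
inner wire ends [-28.1362  26.2756 110.    ] [ 29.7398  27.7729 110.    ]
outer wire [-24.532  77.771 110.   ] [ 28.2569  78.2235 110.    ]
base front far [-59.1374  94.692    8.    ] back far z30 [60.0398 94.2067 30.    ]
drive bottom far 0.166 [-29.5476  17.6362 166.    ] [ 27.3533  18.1328 166.    ]
drive bottom far 0.17 [-28.9906  18.4199 170.    ] [ 27.0149  18.9087 170.    ]
drive bottom far 0.174 [-28.4336  19.2037 174.    ] [ 26.6765  19.6847 174.    ]
drive top far 0.285 [-28.5925  19.212  285.    ] [ 26.9906  20.2314 285.    ]
drive top far 0.289 [-27.5736  20.639  289.    ] [ 26.365   21.6282 289.    ]
[array([222.1, 141.6]), array([219.4, 105.8]), array([237. , 100.2]), array([237.7, 114.5]), array([238.3, 126.8])]
```

Run:
```python
from h import *
d=dict(np.load("d_r1.npz"));crop(d['frame'],205,90,250,145,12,"d_r1z")
```

```text
(no output)
```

View pics/d_r1z.png

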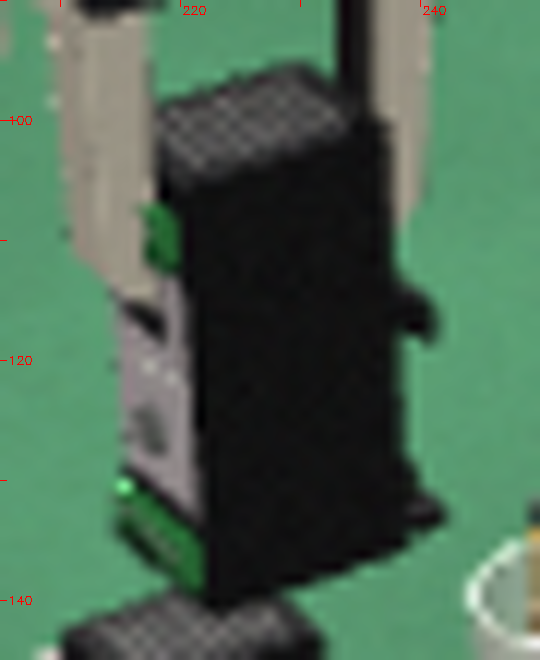

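step_arm([
  {"tx": 1.2,"ty": 1,"tz": 0,"ax": 0,"ay": 0,"az": 0,"grip": 160},
  {"tx": 0,"ty": 0.7,"tz": 15,"ax": 0,"ay": 0,"az": 0,"grip": 160},
  {"tx": 0,"ty": 0.9,"tz": 20,"ax": 0,"ay": 0,"az": 0,"grip": 160},
  {"tx": 0,"ty": 0.5,"tz": 10,"ax": 0,"ay": 0,"az": 0,"grip": 160},
  {"tx": 0,"ty": 0,"tz": 0,"ax": 0,"ay": 0,"az": 0,"grip": 160},
  {"tx": 0,"ty": 0,"tz": 0,"ax": 0,"ay": 0,"az": 0,"grip": 160},
])

```text
t: 20.55
tool_pos: [0.5651, 0.3187, 0.2249]
orientation: [-2.133, -2.262, 0.048]
force: [0.2, -0.8, -1.5]
opening: 0.0568
```

Run:
```python
from h import *
np.set_printoptions(precision=4,suppress=True)
p,R,s=tool();print(p,R,np.arctan2(R[1,0],R[0,0]),s['t'],s['opening'],s['force'])
c=cam("wrist");np.savez("w_r2.npz",**c);crop(c['frame'],150,50,410,300,3,"w_r2")
c=cam("side");np.savez("d_r2.npz",**c);crop(c['frame'],190,90,290,210,6,"d_r2")
c=cam("scene");np.savez("s_r2.npz",**c);crop(c['frame'],300,210,390,330,6,"s_r2")
```

```text
[0.5651 0.3187 0.2249] [[-0.0588  0.9973 -0.0446]
 [ 0.9983  0.0588 -0.0006]
 [ 0.002  -0.0446 -0.999 ]] 1.6296150363869617 20.55 0.056831568924644305 [ 0.2353 -0.8187 -1.4633]
```

View pics/w_r2.png

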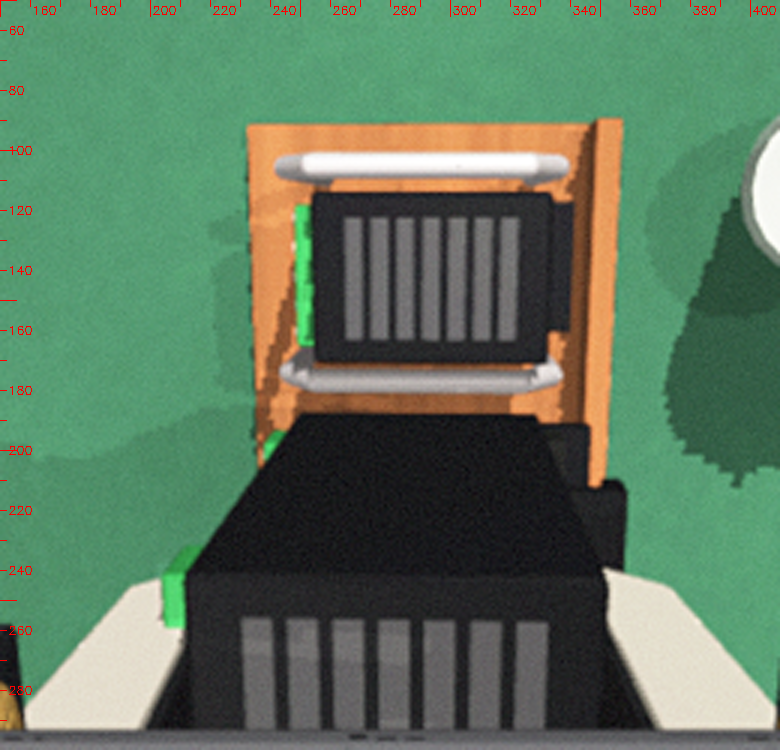

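View pics/s_r2.png

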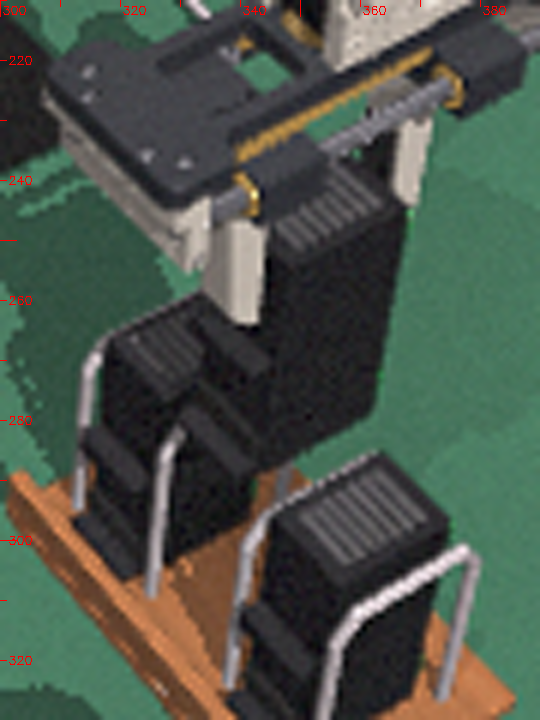

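```bash
cat > rk.py <<'E'
from h import *
a=.059;rx=np.array([np.cos(a),np.sin(a),0]);ry=np.array([-np.sin(a),np.cos(a),0]);C=np.array([.5643,.3164,0])
rk=lambda X:np.array([rx@(X-C),ry@(X-C),X[2]])*1000
E
python3 - <<'E'
from rk import *
np.set_printoptions(precision=1,suppress=True)
c=dict(np.load("w_r2.npz"));p,R,s=tool();print(rk(p))
f=lambda x,y:(150+x/3,50+y/3)
for x,y in((320,381),(520,380),(320,165),(520,164)):print("wire",rk(onz(c,f(x,y),.11)))
for x in(285,568):print("wire ends",rk(onz(c,f(x,375),.11)))
for b in (.126,.13): print("drive bottom far",b,rk(onz(c,f(300,416),b)),rk(onz(c,f(536,416),b)))
E
```

```text
[  1.6   2.6 226.4]
wire [-24.8  25.9 110. ]
wire [ 25.4  26.5 110. ]
wire [-23.9  78.2 110. ]
wire [ 24.   78.4 110. ]
wire ends [-33.6  27.4 110. ]
wire ends [ 37.2  27.9 110. ]
drive bottom far 0.126 [-27.8  20.  126. ] [ 28.3  20.5 126. ]
drive bottom far 0.13 [-27.3  20.8 130. ] [ 27.9  21.3 130. ]
```

step_arm([
  {"tx": 0,"ty": 0.4,"tz": 10,"ax": 0,"ay": 0,"az": 0,"grip": 160},
  {"tx": 0,"ty": 0.5,"tz": 10,"ax": 0,"ay": 0,"az": 0,"grip": 160},
  {"tx": 0,"ty": 0.4,"tz": 10,"ax": 0,"ay": 0,"az": 0,"grip": 160},
  {"tx": 0,"ty": 0,"tz": 0,"ax": 0,"ay": 0,"az": 0,"grip": 160},
  {"tx": 0,"ty": 0,"tz": 0,"ax": 0,"ay": 0,"az": 0,"grip": 160},
])

```text
t: 21.2
tool_pos: [0.5647, 0.3187, 0.1941]
orientation: [-2.132, -2.262, 0.05]
force: [-0.7, 0.6, -2.7]
opening: 0.0566
```

Run:
```python
from rk import *
np.set_printoptions(precision=4,suppress=True)
p,R,s=tool();print(p,rk(p),R[2],s['t'],s['opening'],s['force'])
c=cam("wrist");np.savez("w_r3.npz",**c);crop(c['frame'],150,50,410,300,3,"w_r3")
```

```text
[0.5647 0.3187 0.1941] [  0.5149   2.2615 194.1269] [ 0.0016 -0.0457 -0.999 ] 21.2 0.05658672229066306 [-0.6989  0.6193 -2.746 ]
```

View pics/w_r3.png

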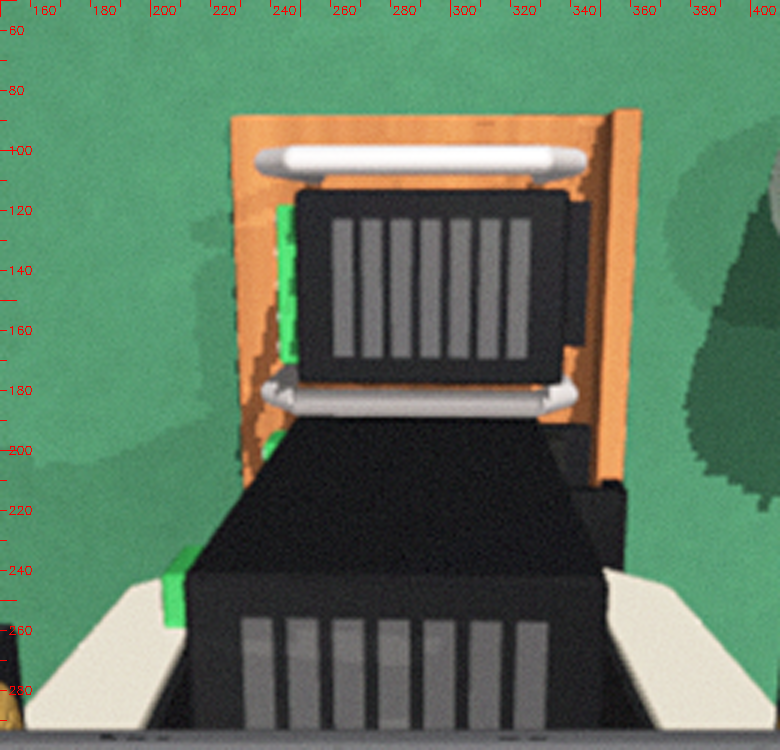

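step_arm([
  {"tx": 0,"ty": 0.4,"tz": 8,"ax": 0,"ay": 0,"az": 0,"grip": 160},
  {"tx": 0,"ty": 0.5,"tz": 10,"ax": 0,"ay": 0,"az": 0,"grip": 160},
  {"tx": 0,"ty": 0.5,"tz": 10,"ax": 0,"ay": 0,"az": 0,"grip": 160},
  {"tx": 0,"ty": 0,"tz": 0,"ax": 0,"ay": 0,"az": 0,"grip": 160},
  {"tx": 0,"ty": 0,"tz": 0,"ax": 0,"ay": 0,"az": 0,"grip": 160},
])

```text
t: 21.75
tool_pos: [0.5649, 0.3187, 0.1662]
orientation: [-2.132, -2.262, 0.05]
force: [0.6, 0.7, -3.1]
opening: 0.0566
```

Run:
```python
from rk import *
np.set_printoptions(precision=4,suppress=True)
p,R,s=tool();print(p,rk(p),R[2],s['t'],s['opening'],s['force'])
c=cam("wrist");np.savez("w_r4.npz",**c);crop(c['frame'],150,50,410,300,3,"w_r4")
c=cam("side");crop(c['frame'],190,110,290,210,6,"d_r4")
```

```text
[0.5649 0.3187 0.1662] [  0.687    2.2983 166.1836] [ 0.0016 -0.0455 -0.999 ] 21.75 0.05661478741545032 [ 0.6127  0.6878 -3.0718]
```

View pics/w_r4.png

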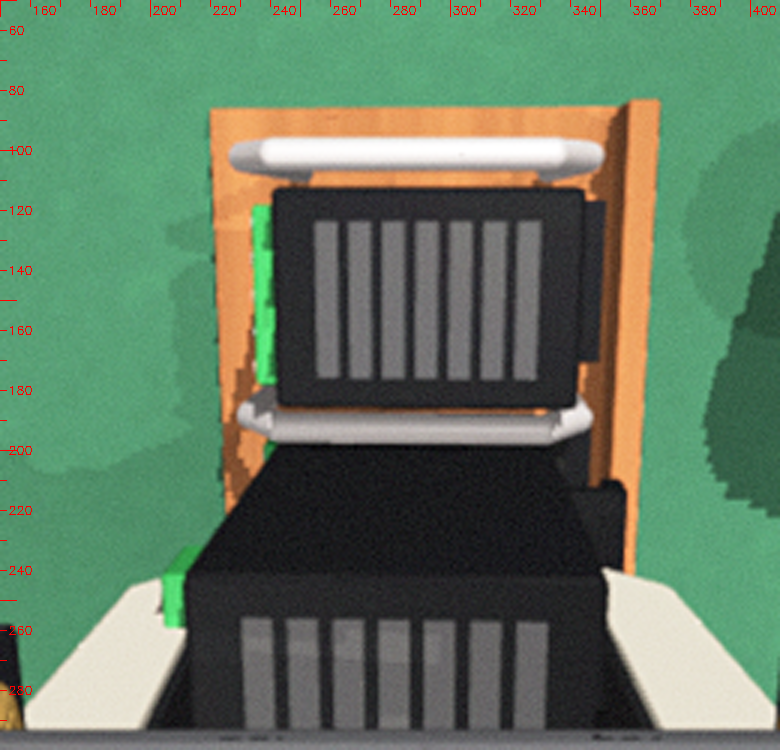

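View pics/d_r4.png

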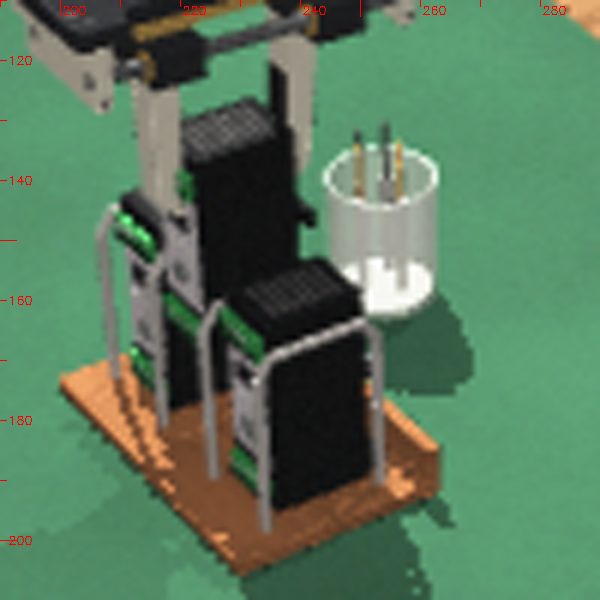

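step_arm([
  {"tx": 0,"ty": 0.5,"tz": 10,"ax": 0,"ay": 0,"az": 0,"grip": 160},
  {"tx": 0,"ty": 0.5,"tz": 12,"ax": 0,"ay": 0,"az": 0,"grip": 160},
  {"tx": 0,"ty": 0.6,"tz": 12,"ax": 0,"ay": 0,"az": 0,"grip": 160},
  {"tx": 0,"ty": 0.4,"tz": 10,"ax": 0,"ay": 0,"az": 0,"grip": 160},
  {"tx": 0,"ty": 0.2,"tz": 6,"ax": 0,"ay": 0,"az": 0,"grip": 160},
  {"tx": 0,"ty": 0,"tz": 0,"ax": 0,"ay": 0,"az": 0,"grip": 160},
  {"tx": 0,"ty": 0,"tz": 0,"ax": 0,"ay": 0,"az": 0,"grip": 160},
])

```text
t: 22.55
tool_pos: [0.5653, 0.3191, 0.117]
orientation: [-2.133, -2.262, 0.048]
force: [-0.5, 0.2, -2.5]
opening: 0.0563
```

Run:
```python
from rk import *
np.set_printoptions(precision=4,suppress=True)
p,R,s=tool();print(p,rk(p),R[2],s['t'],s['opening'],s['force'])
c=cam("wrist");np.savez("w_r5.npz",**c);crop(c['frame'],150,50,410,300,3,"w_r5")
c=cam("side");crop(c['frame'],190,110,290,210,6,"d_r5")
```

```text
[0.5653 0.3191 0.117 ] [  1.181    2.6428 116.9896] [ 0.0022 -0.0442 -0.999 ] 22.55 0.056332891895391445 [-0.4738  0.2298 -2.5174]
```

View pics/w_r5.png

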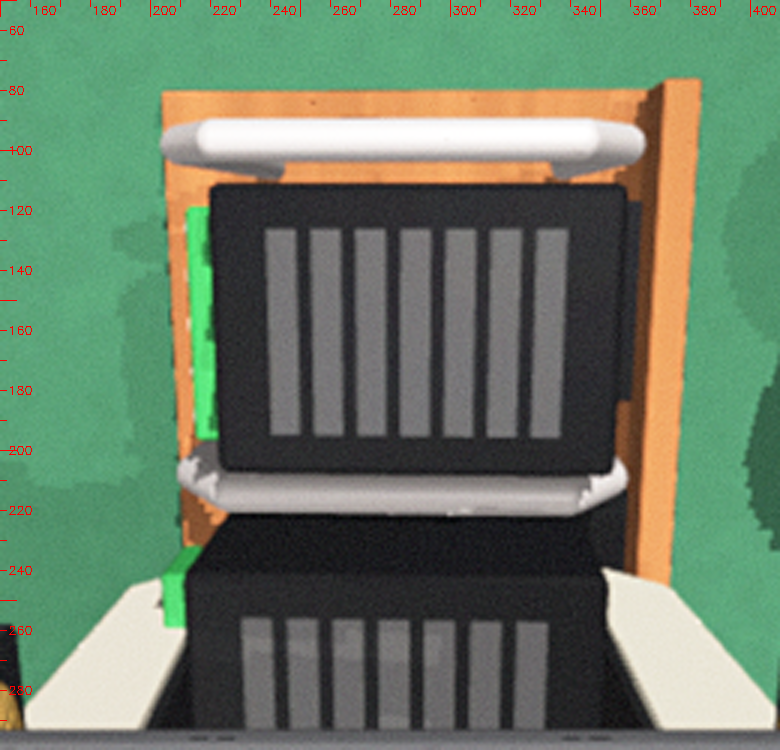

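View pics/d_r5.png

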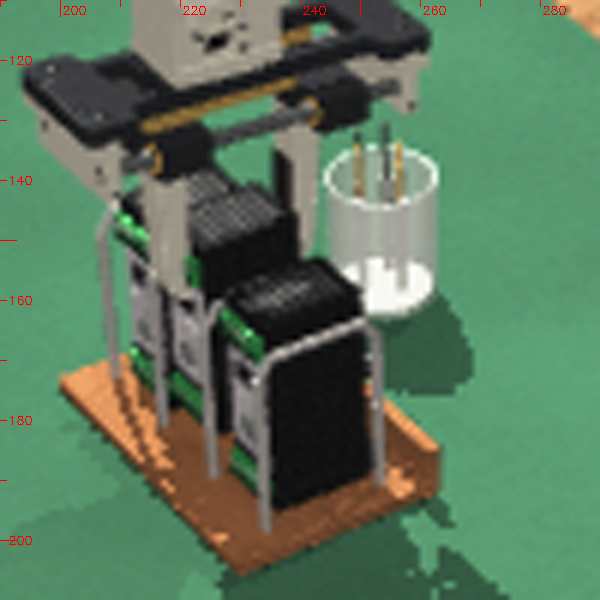

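step_arm([
  {"tx": 0,"ty": 0.2,"tz": 4,"ax": 0,"ay": 0,"az": 0,"grip": 160},
  {"tx": 0,"ty": 0.1,"tz": 3,"ax": 0,"ay": 0,"az": 0,"grip": 160},
  {"tx": 0,"ty": 0,"tz": 1,"ax": 0,"ay": 0,"az": 0,"grip": 160},
  {"tx": 0,"ty": 0,"tz": 0,"ax": 0,"ay": 0,"az": 0,"grip": 160},
  {"tx": 0,"ty": 0,"tz": 0,"ax": 0,"ay": 0,"az": 0,"grip": 160},
])

```text
t: 23.15
tool_pos: [0.5652, 0.3191, 0.1089]
orientation: [-2.133, -2.263, 0.048]
force: [0.5, 0.0, -3.3]
opening: 0.0565
```

step_arm([
  {"tx": 0,"ty": 0,"tz": 1,"ax": 0,"ay": 0,"az": 0,"grip": 160},
  {"tx": 0,"ty": 0,"tz": 0,"ax": 0,"ay": 0,"az": 0,"grip": 160},
])

```text
t: 23.35
tool_pos: [0.5652, 0.319, 0.1079]
orientation: [-2.133, -2.263, 0.048]
force: [0.1, -0.5, -2.4]
opening: 0.0568
```

step_arm([
  {"tx": 0,"ty": 0,"tz": 1,"ax": 0,"ay": 0,"az": 0,"grip": 160},
  {"tx": 0,"ty": 0,"tz": 0,"ax": 0,"ay": 0,"az": 0,"grip": 160},
])

```text
t: 23.55
tool_pos: [0.565, 0.319, 0.1068]
orientation: [-2.133, -2.262, 0.048]
force: [-0.9, 0.1, -3.4]
opening: 0.0566
```

step_arm([
  {"tx": 0,"ty": 0,"tz": 1,"ax": 0,"ay": 0,"az": 0,"grip": 160},
  {"tx": 0,"ty": 0,"tz": 0,"ax": 0,"ay": 0,"az": 0,"grip": 160},
])

```text
t: 23.75
tool_pos: [0.565, 0.319, 0.1058]
orientation: [-2.133, -2.262, 0.048]
force: [0.1, -0.1, -2.8]
opening: 0.0565
```

step_arm([
  {"tx": 0,"ty": 0,"tz": 1,"ax": 0,"ay": 0,"az": 0,"grip": 160},
  {"tx": 0,"ty": 0,"tz": 0,"ax": 0,"ay": 0,"az": 0,"grip": 160},
])

```text
t: 23.95
tool_pos: [0.565, 0.3191, 0.1048]
orientation: [-2.133, -2.262, 0.048]
force: [0.4, 0.0, -3.1]
opening: 0.0565
```

step_arm([
  {"tx": 0,"ty": 0,"tz": 0.7,"ax": 0,"ay": 0,"az": 0,"grip": 160},
  {"tx": 0,"ty": 0,"tz": 0,"ax": 0,"ay": 0,"az": 0,"grip": 160},
])

```text
t: 24.15
tool_pos: [0.565, 0.319, 0.1041]
orientation: [-2.133, -2.262, 0.048]
force: [0.2, 0.5, -2.9]
opening: 0.0564
```

step_arm([
  {"tx": 0,"ty": 0,"tz": 0.7,"ax": 0,"ay": 0,"az": 0,"grip": 160},
  {"tx": 0,"ty": 0,"tz": 0,"ax": 0,"ay": 0,"az": 0,"grip": 160},
])

```text
t: 24.35
tool_pos: [0.5649, 0.319, 0.1035]
orientation: [-2.133, -2.262, 0.048]
force: [-0.1, -0.2, -1.9]
opening: 0.0566
```

step_arm([
  {"tx": 0,"ty": 0,"tz": 0.7,"ax": 0,"ay": 0,"az": 0,"grip": 160},
  {"tx": 0,"ty": 0,"tz": 0,"ax": 0,"ay": 0,"az": 0,"grip": 160},
])

```text
t: 24.55
tool_pos: [0.5649, 0.319, 0.1027]
orientation: [-2.133, -2.262, 0.048]
force: [0.1, -0.1, -3.2]
opening: 0.0565
```

step_arm([
  {"tx": 0,"ty": 0,"tz": 0.7,"ax": 0,"ay": 0,"az": 0,"grip": 160},
  {"tx": 0,"ty": 0,"tz": 0,"ax": 0,"ay": 0,"az": 0,"grip": 160},
])

```text
t: 24.75
tool_pos: [0.565, 0.3192, 0.1024]
orientation: [-2.133, -2.263, 0.047]
force: [-0.2, 0.1, -1.1]
opening: 0.0567
```

step_arm([
  {"tx": 0,"ty": 0,"tz": 0.7,"ax": 0,"ay": 0,"az": 0,"grip": 160},
  {"tx": 0,"ty": 0,"tz": 0,"ax": 0,"ay": 0,"az": 0,"grip": 160},
])

```text
t: 24.95
tool_pos: [0.565, 0.3193, 0.1023]
orientation: [-2.133, -2.263, 0.047]
force: [-3.0, -1.5, 3.9]
opening: 0.0568
```

step_arm([
  {"tx": 0,"ty": 0,"tz": 0.7,"ax": 0,"ay": 0,"az": 0,"grip": 160},
  {"tx": 0,"ty": 0,"tz": 0,"ax": 0,"ay": 0,"az": 0,"grip": 160},
])

```text
t: 25.15
tool_pos: [0.5651, 0.3193, 0.1023]
orientation: [-2.133, -2.263, 0.046]
force: [-5.0, -1.3, 8.3]
opening: 0.0569
```

step_arm([
  {"tx": 0,"ty": 0,"tz": -0.3,"ax": 0,"ay": 0,"az": 0,"grip": 160},
  {"tx": 0,"ty": 0,"tz": 0,"ax": 0,"ay": 0,"az": 0,"grip": 160},
], squeeze=12)

```text
t: 25.35
tool_pos: [0.5654, 0.3194, 0.1023]
orientation: [-2.133, -2.263, 0.045]
force: [-2.3, -0.7, 7.1]
opening: 0.0567
```

step_arm([
  {"tx": 0,"ty": 0,"tz": 0,"ax": 0,"ay": 0,"az": 0,"grip": 160},
  {"tx": 0,"ty": 0,"tz": 0,"ax": 0,"ay": 0,"az": 0,"grip": 160},
  {"tx": 0,"ty": 0,"tz": 0,"ax": 0,"ay": 0,"az": 0,"grip": 160},
], squeeze=3)

```text
t: 25.65
tool_pos: [0.5655, 0.3194, 0.102]
orientation: [-2.133, -2.263, 0.045]
force: [-1.8, -1.3, 4.9]
opening: 0.057
```

Run:
```python
from rk import *
np.set_printoptions(precision=4,suppress=True)
p,R,s=tool();print(p,rk(p),R[2],s['t'],s['opening'],s['force'],s['wrist_torque'])
c=cam("wrist");np.savez("w_r6.npz",**c);crop(c['frame'],150,50,410,300,3,"w_r6")
```

```text
[0.5655 0.3194 0.102 ] [  1.3894   2.9045 102.0229] [ 0.0028 -0.0425 -0.9991] 25.65 0.0570364098363961 [-1.7716 -1.32    4.908 ] [-0.0632  0.2194  0.0159]
```

View pics/w_r6.png

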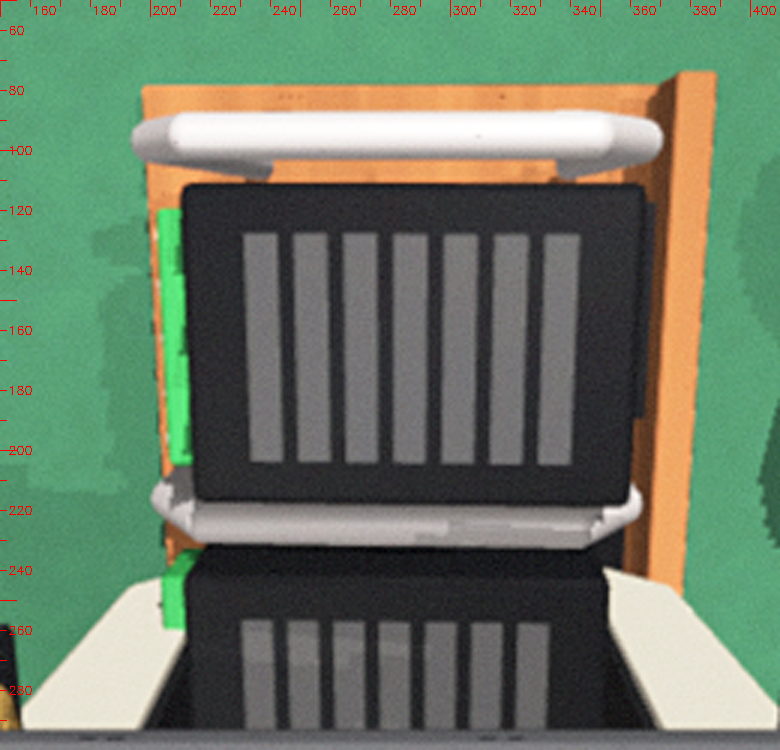

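step_arm([
  {"tx": 0,"ty": 0,"tz": 0,"ax": 0,"ay": 0,"az": 0,"grip": 96},
  {"tx": 0,"ty": 0,"tz": 0,"ax": 0,"ay": 0,"az": 0,"grip": 90},
  {"tx": 0,"ty": 0,"tz": 0,"ax": 0,"ay": 0,"az": 0,"grip": 75},
  {"tx": 0,"ty": 0,"tz": 0,"ax": 0,"ay": 0,"az": 0,"grip": 50},
  {"tx": 0,"ty": 0,"tz": 0,"ax": 0,"ay": 0,"az": 0,"grip": 40},
  {"tx": 0,"ty": 0,"tz": 0,"ax": 0,"ay": 0,"az": 0,"grip": 40},
])

```text
t: 26.3
tool_pos: [0.5648, 0.319, 0.1009]
orientation: [-2.133, -2.263, 0.048]
force: [0.0, 0.1, -1.0]
opening: 0.078
```

Run:
```python
from rk import *
np.set_printoptions(precision=4,suppress=True)
p,R,s=tool();print(p,rk(p),R[2],s['t'],s['opening'],s['force'],s['wrist_torque'])
c=cam("wrist");crop(c['frame'],150,150,410,330,3,"w_r7")
c=cam("side");crop(c['frame'],190,110,290,210,6,"d_r7")
```

```text
[0.5648 0.319  0.1009] [  0.6771   2.6001 100.9122] [ 0.0021 -0.0443 -0.999 ] 26.3 0.07798407207107956 [ 0.0194  0.1077 -1.0388] [-0.1465  0.0142  0.023 ]
```

View pics/w_r7.png

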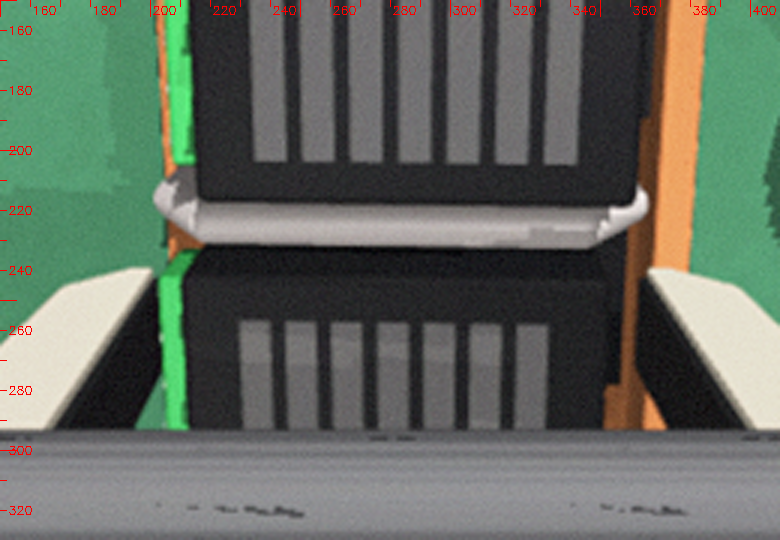

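View pics/d_r7.png

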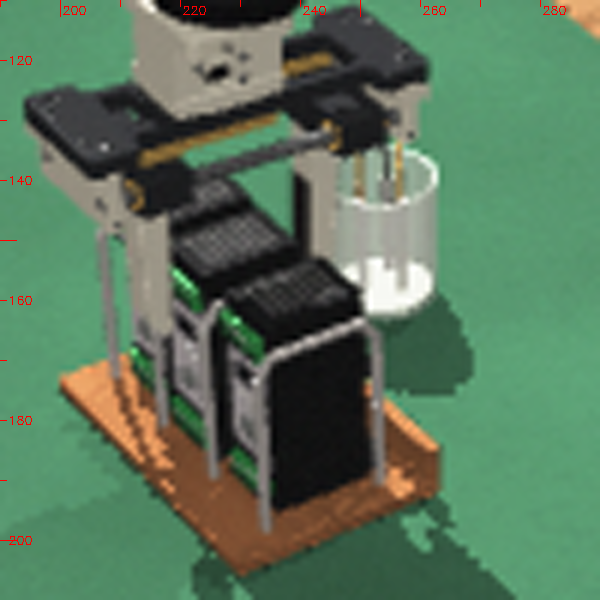

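Released and standing. Both jaws are clear in the wrist picture (left gap at about (203,265), right at about (360,270)). Retreating straight up.

step_arm([
  {"tx": 0,"ty": -0.4,"tz": -10,"ax": 0,"ay": 0,"az": 0,"grip": 40},
  {"tx": 0,"ty": -0.9,"tz": -20,"ax": 0,"ay": 0,"az": 0,"grip": 40},
  {"tx": 0,"ty": -1.3,"tz": -30,"ax": 0,"ay": 0,"az": 0,"grip": 40},
  {"tx": 0,"ty": -1.8,"tz": -40,"ax": 0,"ay": 0,"az": 0,"grip": 40},
  {"tx": 0,"ty": -1.8,"tz": -40,"ax": -0.044,"ay": 0,"az": 0,"grip": 40},
  {"tx": -30,"ty": 0,"tz": -40,"ax": 0,"ay": 0,"az": 0,"grip": 0},
  {"tx": -35,"ty": 0,"tz": -40,"ax": 0,"ay": 0,"az": 0,"grip": 0},
  {"tx": 0,"ty": 0,"tz": 0,"ax": 0,"ay": 0,"az": 0,"grip": 0},
  {"tx": 0,"ty": 0,"tz": 0,"ax": 0,"ay": 0,"az": 0,"grip": 0},
])

```text
t: 27.3
tool_pos: [0.5694, 0.2554, 0.3212]
orientation: [-2.157, -2.284, -0.008]
force: [0.2, -0.3, -1.1]
opening: 0.093
```

Run:
```python
from rk import *
np.set_printoptions(precision=4,suppress=True)
p,R,s=tool();print(p,rk(p),R[2],s['t'],s['opening'],s['force'])
c=cam("wrist");np.savez("w_f.npz",**c);crop(c['frame'],200,10,370,210,4,"w_f")
c=cam("side","d_full");crop(c['frame'],190,110,290,210,6,"d_f")
c=cam("scene","s_full");crop(c['frame'],290,240,400,370,5,"s_f")
```

```text
[0.5694 0.2554 0.3212] [  1.4962 -61.1993 321.1694] [ 0.0034  0.0036 -1.    ] 27.3 0.09303739730905711 [ 0.1586 -0.2506 -1.0502]
```

View pics/w_f.png

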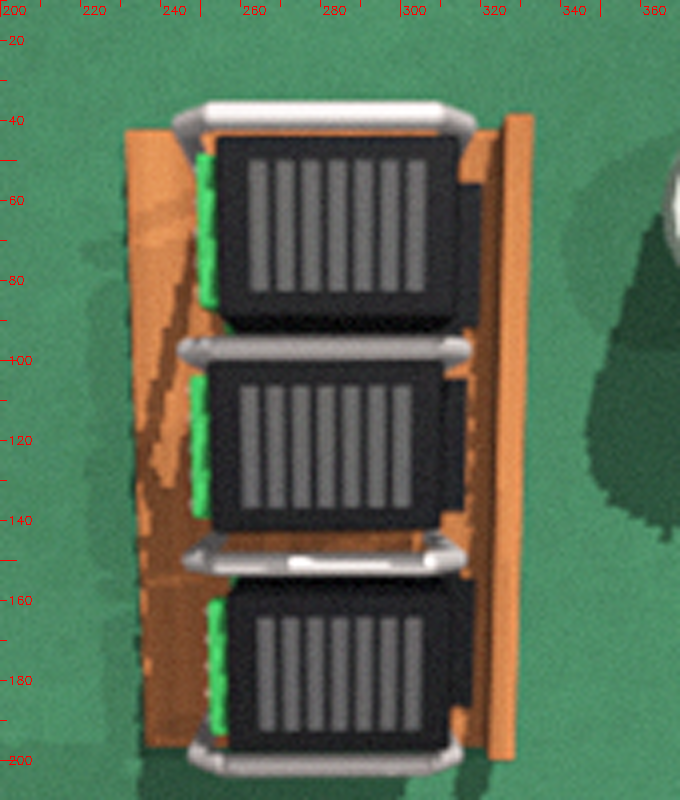

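View pics/d_f.png

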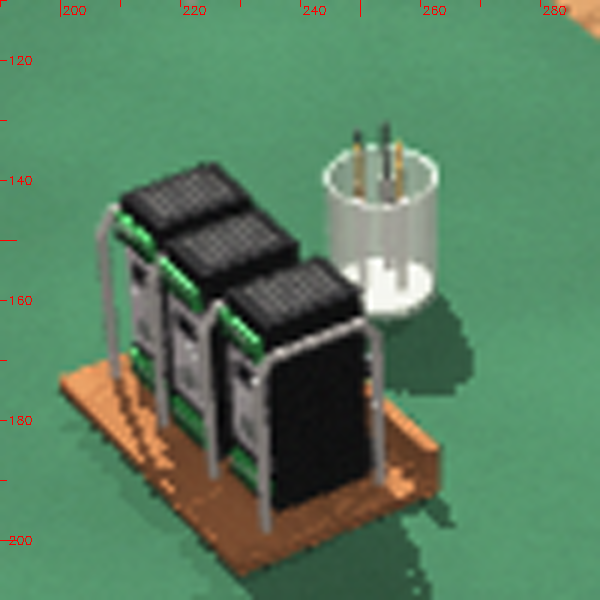

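View pics/s_f.png

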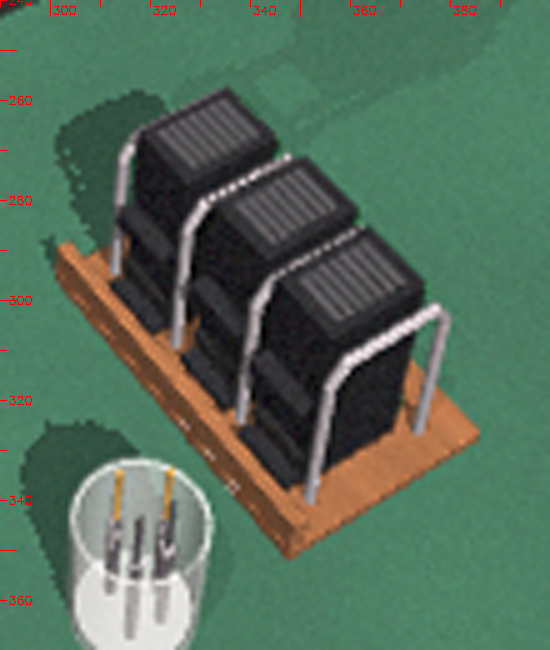

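View pics/s_full.png

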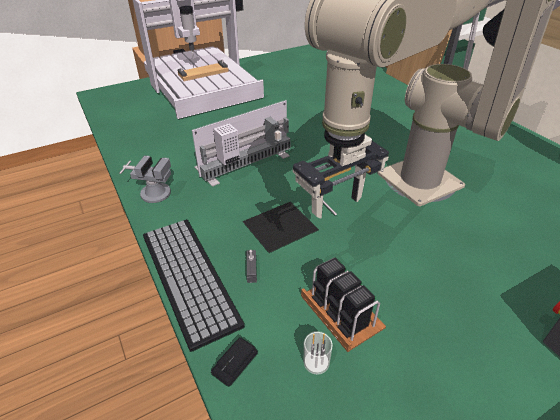

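Run:
```python
from rk import *
np.set_printoptions(precision=1,suppress=True)
c=dict(np.load("w_f.npz"));f=lambda x,y:(200+x/4,10+y/4)
Q=[rk(onz(c,f(*q),.123)) for q in((208,361),(442,361),(439,531),(212,531))]
print(np.array(Q),np.mean(Q,0))
Q=[rk(onz(c,f(*q),.123)) for q in((232,585),(452,585),(448,750),(232,750))];print("spare",np.mean(Q,0))
Q=[rk(onz(c,f(*q),.123)) for q in((216,137),(458,137),(455,318),(220,318))];print("spare",np.mean(Q,0))
print("slits",[rk(onz(c,f(*q),.123)) for q in((251,387),(248,507),(403,387),(400,507))])
s=cam("scene");d=cam("side")
# drive top-back... corners in both: scene crop(290,240,5): right corner (358,212); side crop(190,110,6): (298,242)?
X,e=tri(s,(290+358/5,240+212/5),d,(190+160/6,110+243/6));print(rk(X),e*1000)
X,e=tri(s,(290+301/5,240+158/5),d,(190+215/6,110+285/6));print(rk(X),e*1000)
```

```text
[[-27.3  22.3 123. ]
 [ 27.6  22.2 123. ]
 [ 27.6 -17.1 123. ]
 [-27.2 -17.  123. ]] [  0.2   2.6 123. ]
spare [  3.9 -50.6 123. ]
spare [  3.1  51.4 123. ]
slits [array([-17.3,  16.4, 123. ]), array([-18.4, -11.4, 123. ]), array([ 18.5,  16.4, 123. ]), array([ 18.1, -11.4, 123. ])]
[-27.4  21.3 119.1] 1.7324363727038754
[-24.4 -21.1 117.3] 8.192049363333831
```

Run:
```python
from rk import *
c=dict(np.load("w_f.npz"));g=cv2.cvtColor(c['frame'],cv2.COLOR_BGR2GRAY).astype(float)
def slits(y0,y1,x0,x1):
    P=[]
    big=cv2.resize(g[y0:y1,x0:x1],None,fx=8,fy=8,interpolation=cv2.INTER_CUBIC)
    m=(big>72).astype(np.uint8)*255
    cs,_=cv2.findContours(m,0,2)
    for k in cs:
        if cv2.contourArea(k)>3000:
            M=cv2.moments(k);P.append((x0+(M['m10']/M['m00']-3.5)/8,y0+(M['m01']/M['m00']-3.5)/8))
    return sorted(P)
for n,b in(("a",(46,86,258,311)),("drv",(103,140,256,307)),("b",(161,196,261,311))):
    P=slits(*b);print(n,len(P),P[:1],P[-1:])
    if len(P)==7:
        for z in(.118,.123,.128):
            A,B=rk(onz(c,P[0],z)),rk(onz(c,P[-1],z));print(z,round(np.linalg.norm(A-B),2),np.round((A+B)/2,1),round(np.arctan2(*(B-A)[[1,0]]),4))
```

```text
a 7 [(264.2469607274935, 65.79546029511876)] [(303.4869933940368, 65.77781869309052)]
0.118 36.56 [  2.7  53.3 118. ] -0.0006
0.123 36.05 [  2.7  52.6 123. ] -0.0006
0.128 35.53 [  2.6  52.  128. ] -0.0006
drv 7 [(262.0870112414467, 121.00046839361356)] [(299.97511852085967, 121.02310630004214)]
0.118 36.57 [-1.00e-01  3.30e+00  1.18e+02] -0.0022
0.123 36.05 [-1.00e-01  3.30e+00  1.23e+02] -0.0022
0.128 35.54 [-1.00e-01  3.40e+00  1.28e+02] -0.0022
b 7 [(266.1749413055683, 177.73202164038176)] [(302.7119285933425, 177.69576430434117)]
0.118 36.62 [  3.2 -52.  118. ] -0.0013
0.123 36.1 [  3.1 -51.1 123. ] -0.0013
0.128 35.59 [  3.1 -50.3 128. ] -0.0013
```

```bash
python3 -c "
from plant import robot
print(robot.close_job())"
```

```text
the job is handed in; nothing more can be done
None
```

I moved the axis drive from the rail to the black mat, then into the free middle slot of the spares rack, and handed the job in at about 27.5 s. I gripped it by its sides and swung it out 0.24 rad with the lip eased back. I then lifted it clear, stood it on the mat and let go. For the second move I took it front to back and set it down in the slot.

**Last checks that passed:**
- **Depth:** its top is at the same height as the spares' tops (slit pattern 36.05 mm wide, against 36.05 and 36.10 mm on the spares), so it is all the way down.
- **Direction:** it is in line with the spares to within about 0.002 rad, with the terminals to the open front.
- **Surroundings:** the panel modules, clamp and pot looked unmoved in the last picture. The gripper stood clear above the rack.

**What was off:**
- **Sideways position:** the drive stands about 2 to 3 mm to the +y side of the slot's middle, with only 3 mm to spare each way. It may be close to or lightly touching that wire.
- **Tilt in the second grasp:** I centred the jaws for the terminals, so the drive leaned about 0.045 rad in the grip. I corrected this by tilting the tool before setting it down.
- **Height cross-check:** a rough two-view measure of the top from hand-picked corners gave 117 to 119 mm instead of 123 mm, with poor ray agreement, so I relied on the slit comparison.
- **Screwdriver:** it was partly hidden behind the gripper in the last scene picture, so I couldn't check it fully. The arm never came near it.

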